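# Set the stop and load the press carrier

## Task

The mould in the middle slot of the drain rack goes into the press carrier next: lift the carrier's end stop by its red knob out of its notch, slide it along and let it drop fully into the notch marked with the colour of that mould's lid, which fits its length. Take the mould out of the rack and lay it flat on the bench, lid up, so that you can take it again by the grip rib on its lid; then lower it level, lid up, flat and square onto the carrier floor between head block and stop, without tipping or dropping it in. Leave the other two moulds, the tub and the brush where they are.

Things in the scene. Friction and masses are not known exactly. Their poses are not given: they have to be found in the camera images.
- carrier: Low steel press carrier fixed to the bench, 250 (x) x 164 mm (y), with a 30 mm drain spout at +x; pose varies. Origin: centre of underside. Floor z = 15 mm. Side walls: inner faces y = -45, +45, sloping lead-in 4.5 mm wide at z = 31 to 37; on them (y 50 to 58) steel teeth, tops z = 49, with 6 notches 20 mm apart. White head block closes the -x end: inner face x = -105, top z = 39, 5 mm lead-in.
- stop_slide (a joint): End stop's position along the carrier's +x, m. 0 = the 3rd notch from the head block, where it starts. Notches every 0.020, marked on the outer flange: 2nd green (-0.020), 4th blue (+0.020), 6th yellow (+0.060), the others thin dark ticks. Runs freely once lifted; about 1 mm play in a notch. Guided: it cannot tilt, turn or come off.
- stop_lift (a joint): Height of the end stop above seated, m: 0 = its cross bar (10 mm rod, 140 mm long, across the carrier) at the bottom of the notches; from 0.0125 clear of the teeth; 0.025 = end of travel. The stop weighs 0.4 kg and falls by itself when let go.
- knob (a point): Grip point on the red stop knob, 12 mm below its top; carrier x = 41 mm + stop_slide, y = 0; axes as the carrier. Knob: 22 (x) x 46 (y) x 30 mm high, 58 to 88 mm above the bench when seated; under it a 14 mm stem, from 47.5 mm on the white stop block. Cross bar axis 9 mm and stop face 16 mm from it towards the head block. Guide pins by the bar, 63 mm to either side (y), tops 76 mm up.
- seat_green (a point): Floor centre of the carrier's pocket when the stop is in the green notch (carrier x = -50, y = 0, z = 15 mm), where the green mould's origin belongs; axes as the carrier. That pocket is 110 mm long (x) and 90 mm wide (y).
- seat_blue (a point): Floor centre of the carrier's pocket when the stop is in the blue notch (carrier x = -30, y = 0, z = 15 mm), where the blue mould's origin belongs; axes as the carrier. That pocket is 150 mm long (x) and 90 mm wide (y).
- seat_yellow (a point): Floor centre of the carrier's pocket when the stop is in the yellow notch (carrier x = -10, y = 0, z = 15 mm), where the yellow mould's origin belongs; axes as the carrier. That pocket is 190 mm long (x) and 90 mm wide (y).
- mould_green: Closed cheese mould, white base, green lid: a block 106 (x) x 86 (y) x 30 mm (z), on the lid a centred green grip rib 70 (x) x 20 (y) x 30 mm high. About 0.3 kg. Origin: centre of underside, z out through the lid; rib top z = 60. Starts standing on a long edge in any of the three rack slots, lid facing the rack's +y, x along the slot. Fits the carrier either way round.
- mould_blue: Closed cheese mould, white base, blue lid: a block 146 (x) x 86 (y) x 30 mm (z), on the lid a centred blue grip rib 100 (x) x 20 (y) x 30 mm high. About 0.4 kg. Origin: centre of underside, z out through the lid; rib top z = 60. Starts standing on a long edge in any of the three rack slots, lid facing the rack's +y, x along the slot. Fits the carrier either way round.
- mould_yellow: Closed cheese mould, white base, yellow lid: a block 186 (x) x 86 (y) x 30 mm (z), on the lid a centred yellow grip rib 120 (x) x 20 (y) x 30 mm high. About 0.5 kg. Origin: centre of underside, z out through the lid; rib top z = 60. Starts standing on a long edge in any of the three rack slots, lid facing the rack's +y, x along the slot. Fits the carrier either way round.
- rack: Stainless drain rack, fixed, 214 (x) x 252 mm (y), pose varies; origin: centre of its underside. Plate top z = 10 mm; slots along x at y = -80, 0, 80 mm between low wire rails 33 mm apart, tops z = 36. A mould in it reaches z = 96; between the blocks' upper edges 50 mm are free (ribs stick out 30 mm at z = 43 to 63).
- tub: Bystander: open round white perforated tub, 90 mm across the rim, 75 mm high, standing on the bench. Origin: centre of its underside.
- brush: Bystander: blue scrubbing brush lying on its bristles, 30 mm high, up to 46 mm wide. Origin: on the bench under the joint of handle and head; handle to -x (95 mm), head to +x (86 mm).
- slot_middle (a point): Centre of the rack's middle slot, on its plate (rack x = 0, y = 0, z = 10 mm); axes as the rack. The mould standing over it is the one to load.
Things that resemble listed ones, but are neither listed nor needed, are in the scene too. What is shaped like the mould_yellow but green or turquoise is not meant.

How it is judged:
By the outcome, as a careful person would: the job done as asked, in the order asked, and still so for the second after the job is handed in, with the robot touching nothing.
It also fails if it takes over 67 s, if anything falls off the work surface, if the arm or the gripper's body presses on something with over 40 N, if the wrist force passes 120 N, or if a joint passes its speed limit or range.

## Robot

A 7-joint arm with a two-finger parallel gripper is mounted at the origin on the work surface. World frame = base frame: x ahead of the robot, y to its left, z up, the work surface at z = 0. Lengths are in m, angles in degrees, forces in N, time in s.
With the tool pointing down it reaches from about 0.425 to 0.975 m from the base axis. Payload 16.7 kg.
Tool frame: the origin (TCP) lies midway between the tips of the shut fingers; the grasp point (between the pads) lies 19 mm behind it (env.pinch_z is the distance from the TCP to the grasp point, in m); x points along the fingers, y is the direction in which the jaws open and shut, and the axes are right-handed (so a half turn about x gives the same grasp; the last joint's range is limited). The gripper opens to 85 mm and grips with 20 to 120 N. Pads are 22 mm wide; open, the fingers measure 114 mm over their backs; the gripper's body (76 mm by 85 mm) begins 54 mm behind the grasp point. The pads swing forward as they close: fully open they stand 13 mm farther back than shut.
Start: joints at [63.799, 24.414, 4.234, 92.017, -1.954, 63.644, -3.845], TCP at [0.204, -0.643, 0.204] pointing down, gripper open.
Joint ranges: [-163.25, 163.25], [-28.42, 122.38], [-70.27, 78.77], [12.13, 141.07], [-58.53, 238.53], [9.26, 117.41], [-156.51, 156.51]. Speed limits (degrees/s): [108.29, 108.29, 136.94, 136.94, 172.46, 172.46, 172.46].

## Interface

Orientations are given as a 3x3 rotation matrix whose columns are the frame's x, y, z axes.
In Python, from workcell import env gives the robot as it stands. The module is installed in compiled form; this text tells all that it offers.
- The arm moves only by the shell command python3 -m handwheel 'ROWS'. ROWS is JSON, a list of rows, each an object with "travel": the shift along the tool's x, y, z in mm, a list of three; "yaw": the turn about the tool's x in rad; "jaw": the finger opening in mm, from 0 to 85.4. In form: [{"travel": [tx, ty, tz], "yaw": yaw, "jaw": jaw}, ...]. A call has exactly 5 rows; each row shifts and turns the commanded pose from where the row before left it, along the tool's axes as they then stand; what a row does not reach is not made up. A row lasts 1/10 s, in which the tool goes at most 50 mm and 8.59 degrees, less where a joint would pass 70% of its speed; a pose out of reach is approached as far as the arm can. A call is refused whole if a number of a shift passes 50 or a number of a turn 0.15, either way. A call with a gripper value outside its range is refused whole. The fingers move at their own pace and stop on an object; the grip force is fixed at half the most. Time passes only in rows, so rows that do not move let the fingers close, or fill a call up. It gives the time, the measured TCP pose, the force and the opening at its end, in the units of the state.
- env.sense(): the state, without advancing time (a new reading comes with each control period).
- env.grab_frame(name): name is "side" or "top"; returns a dict with "image" (384x512x3 uint8, red, green, blue), "range_z" (384x512 float32, m along the optical axis (not along the pixel's ray), 0 where there is no reading), "intrinsics" (3x3 intrinsics, pixels), "pose" (4x4, takes a point from camera to world coordinates). Camera axes: x right, y up, looking along -z (the intrinsics and any distortion apply to the point x, -y, -z); pixel columns grow to the right and rows downward; lengths in m; the calibration is good to about 2 mm. A picture is of the moment at which its call begins.
- env.close_job(): hands the job in, once; it reports no verdict.
Trained networks look in the newest picture that a camera, given by its name, has taken for a name from the list of things; names that differ only in an ending like _2 or _b are one class to them, and where a whole thing is asked for, a point or a joint stands for the part that bears it (a point fixed in the world has none). Each returns a list of dicts, best first, with "score" (0 to 1); they miss things now and then, are a little off and sometimes report something else, mostly with a low value. They report only what shows in the picture. A call takes as long as a camera call. They do not tell look-alikes from the thing itself.
- env.search_frame(label, camera): "position" ([column, row] in pixels, amid what is visible of it).
- env.regions_of(label, camera): "pixels" (384x512 bool, what is visible of it) and "position" ([column, row] in pixels, amid what is visible of it).
- env.landmark_of(label, camera): "position" ([column, row] in pixels: a listed point, or the origin of a listed thing).
The state is a dict: "t": time; "joint_pos": joint angles; "joint_velocities": joint speeds; "tau": joint torques, N m; "tool_pos": TCP position; "ee_rot": TCP orientation; "wrist_force": force on the tool from outside, world axes, zero at the start; "moment": the same for the moment, N m; "opening": finger opening in m.
Only numpy, scipy, OpenCV 4.12 (cv2) and the standard library are available. Lean on these libraries where they do the work, as an engineer would, in place of code of your own. Each camera call takes 0.05 s, during which the arm holds its last target.

## Working session

There is one attempt and no reset: what is moved stays moved. The work goes in short steps, Python scripts to look and compute and a shell command to move; the robot and the scene stay as the last step left them, time stands still between calls to the robot, and variables do not carry over. Pictures are saved under pics/ and viewed, and the job is handed in when it is done.

```bash
ls; mkdir -p pics; cat > h.py <<'E'
import numpy as np, cv2
from workcell import env
def save(f,name,crop=None,scale=1):
    im=f["image"][:,:,::-1]
    if crop: c0,r0,c1,r1=crop; im=im[r0:r1,c0:c1]
    if scale!=1: im=cv2.resize(im,None,fx=scale,fy=scale,interpolation=cv2.INTER_CUBIC)
    cv2.imwrite("pics/"+name,im)
def cloud(f):
    z=f["range_z"]; K=f["intrinsics"]; h,w=z.shape
    u,v=np.meshgrid(np.arange(w),np.arange(h))
    x=(u-K[0,2])/K[0,0]*z; y=(v-K[1,2])/K[1,1]*z
    P=np.stack([x,-y,-z],-1)
    T=f["pose"]; W=P@T[:3,:3].T+T[:3,3]
    W[z<=0]=np.nan
    return W
def ray_at_z(f,px,zw):
    K=f["intrinsics"];T=f["pose"]
    d=np.array([(px[0]-K[0,2])/K[0,0],-(px[1]-K[1,2])/K[1,1],-1.0])
    d=T[:3,:3]@d; o=T[:3,3]
    return o+d*(zw-o[2])/d[2]
def proj(f,p):
    K=f["intrinsics"];T=f["pose"]
    c=T[:3,:3].T@(np.asarray(p)-T[:3,3])
    return np.array([K[0,2]+K[0,0]*c[0]/-c[2],K[1,2]+K[1,1]*(-c[1])/-c[2]])
E
python3 - <<'E'
from h import *
s=env.sense(); print(s["t"],s["tool_pos"],np.round(s["ee_rot"],3),s["opening"],env.pinch_z,s["wrist_force"])
for n in("top","side"):
    f=env.grab_frame(n); save(f,n+"0.png",scale=1.5); print(n,f["intrinsics"],np.round(f["pose"],3))
    np.savez(n+"0.npz",**f)
print(env.sense()["t"])
E
```

```text
pics
0.0 [ 0.20433782 -0.64282892  0.20319113] [[-0.     0.303 -0.953]
 [ 0.001 -0.953 -0.303]
 [-1.    -0.001  0.   ]] 0.08522963339024982 0.0187 [ 0.41105782 -0.4683451   0.48807146]
top [[380.66354334   0.         263.38511458]
 [  0.         380.66354334 189.14908673]
 [  0.           0.           1.        ]] [[ 0.019  0.998 -0.06   0.438]
 [-1.     0.018 -0.006 -0.066]
 [-0.005  0.06   0.998  1.248]
 [ 0.     0.     0.     1.   ]]
side [[349.33780146   0.         258.89466558]
 [  0.         349.33780146 198.11152773]
 [  0.           0.           1.        ]] [[-0.929  0.232 -0.29   0.225]
 [-0.371 -0.557  0.743  0.616]
 [ 0.011  0.798  0.603  0.635]
 [ 0.     0.     0.     1.   ]]
0.1
```

View pics/top0.png

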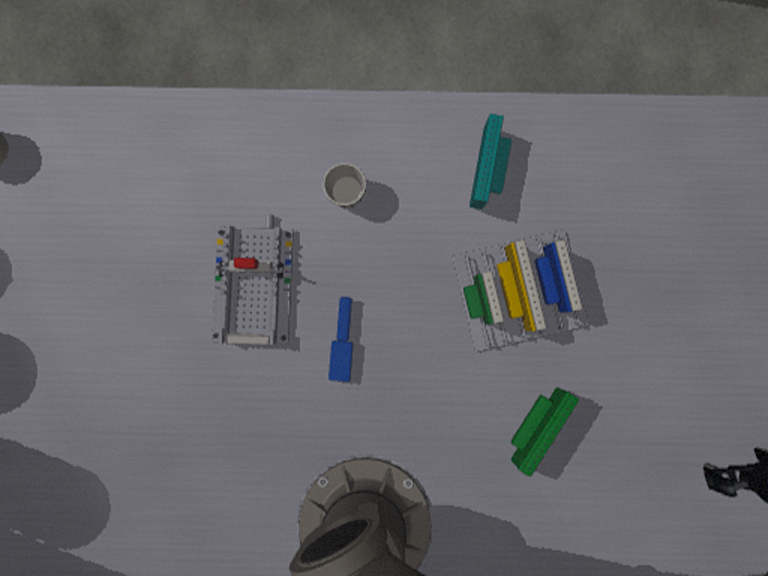

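View pics/side0.png

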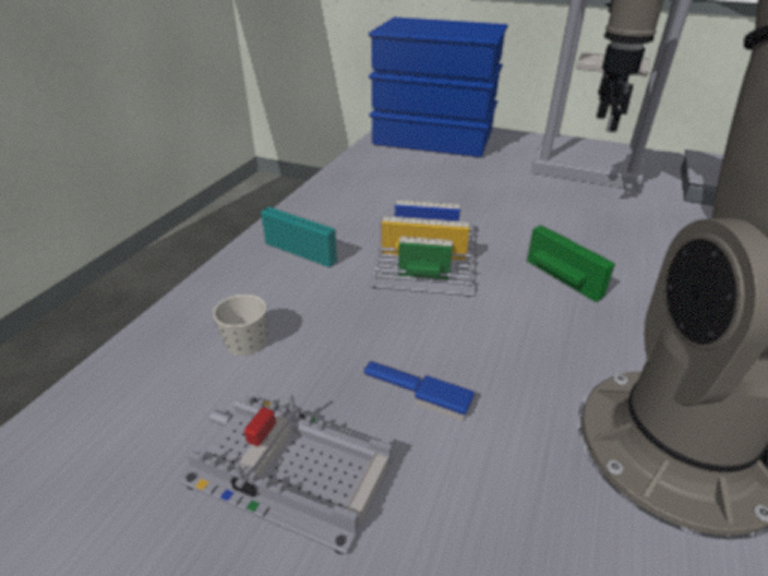

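The top view shows a green mould at (325,198), a yellow one at (350,190) and a blue one at (373,183) in the rack (unscaled pixels). Standing loose on the bench are a turquoise look-alike at (326,107) and a green one at (363,287). The middle-slot mould is the yellow one, which also fits in length. Next I'll confirm it in a crop and measure the poses.

```bash
python3 - <<'E'
from h import *
f=dict(np.load("top0.npz")); save(f,"rack_crop.png",(295,145,415,245),5)
save(f,"car_crop.png",(135,135,205,240),5)
W=cloud(f)
hsv=cv2.cvtColor(f["image"],cv2.COLOR_RGB2HSV)
print("bench z", np.nanmedian(W[200:230,250:290,2]))
def rp(n,m):
    P=W[m]; P=P[~np.isnan(P[:,0])]
    P2=P[:,:2]; c=P2.mean(0); r=cv2.minAreaRect((P2*1000).astype(np.float32)); print(n,len(P),np.median(P,0).round(4),"z",np.percentile(P[:,2],[5,50,95]).round(3),r)
H,S,V=[hsv[...,i] for i in range(3)]
rk=np.zeros(H.shape,bool); rk[145:245,295:415]=1
rp("yellow",rk&(H>18)&(H<34)&(S>120)&(V>60))
ca=np.zeros(H.shape,bool); ca[135:240,135:205]=1
rp("red",ca&((H<8)|(H>172))&(S>120)&(V>60)&(W[...,2]>.05))
for lab in("knob","seat_yellow","carrier","slot_middle","rack","mould_yellow","tub","brush"):
  for cam in("top","side"):
    if cam=="side" and lab in("tub","brush"): continue
    g=env.grab_frame(cam) if False else None
    try:
      for d in env.landmark_of(lab,cam)[:2]:
        fr=dict(np.load(cam+"0.npz"))
        z={"knob":.076,"seat_yellow":.015,"slot_middle":.01}.get(lab,0)
        print(lab,cam,np.round(d["position"],1),round(d["score"],2),ray_at_z(fr,d["position"],z).round(4))
    except Exception as e: print(lab,cam,e)
print(env.sense()["t"])
E
```

```text
bench z -0.0007697602267568993
yellow 707 [ 0.5031 -0.3037  0.0643] z [0.054 0.064 0.097] ((503.2703552246094, -302.3126220703125), (182.821044921875, 38.24344253540039), 14.315474510192871)
red 100 [0.5455 0.2498 0.0856] z [0.081 0.086 0.09 ] ((545.6775512695312, 251.44097900390625), (19.48296356201172, 45.558475494384766), 0.49331292510032654)
knob top [163.5 172.6] 0.78 [0.554  0.2515 0.076 ]
knob side [171.3 285.7] 0.72 [0.5477 0.2614 0.076 ]
seat_yellow top [167.1 196.3] 0.6 [0.483  0.2536 0.015 ]
seat_yellow top [347.5 191.6] 0.46 [ 0.509  -0.3312  0.015 ]
seat_yellow side [195.  309.5] 0.7 [0.5037 0.2565 0.015 ]
carrier top [168.1 190.4] 0.61 [0.503  0.2549 0.    ]
carrier side [282.6 146.1] 0.41 [ 0.5687 -0.5021  0.    ]
slot_middle top [344.3 191.7] 0.77 [ 0.5088 -0.3219  0.01  ]
rack top [347.6 192.8] 0.6 [ 0.5059 -0.3348  0.    ]
rack side [282.4 175.7] 0.71 [ 0.5046 -0.3105  0.    ]
rack side [206.6 313.4] 0.43 [0.4832 0.247  0.    ]
mould_yellow top [321.3 105.8] 0.96 [ 0.7942 -0.2458  0.    ]
mould_yellow top [352.1 186.5] 0.92 [ 0.5269 -0.3494  0.    ]
mould_yellow side [281.7 159.9] 0.87 [ 0.5393 -0.4054  0.    ]
mould_yellow side [381.  172.8] 0.78 [ 0.2045 -0.4553  0.    ]
tub top [230.  127.8] 0.97 [0.7148 0.0562 0.    ]
tub top [166.6 199.9] 0.36 [0.4717 0.2588 0.    ]
brush top [226.1 224.7] 0.96 [0.3942 0.0613 0.    ]
0.8
```

View pics/rack_crop.png

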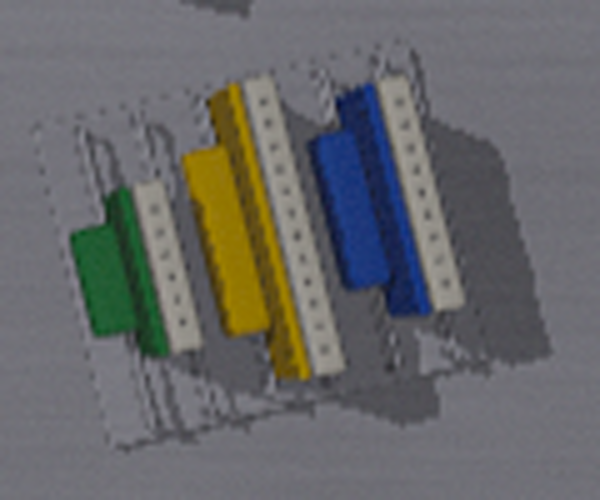

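View pics/car_crop.png

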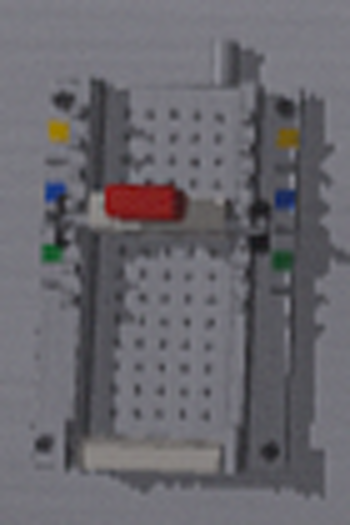

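The crop confirms it. The yellow block in the middle slot sits between the green one (left, +y) and the blue one, with its lid and rib towards world +y. Next is a finer fit of the carrier and mould.

```bash
python3 - <<'E'
from h import *
f=dict(np.load("top0.npz")); W=cloud(f)
hsv=cv2.cvtColor(f["image"],cv2.COLOR_RGB2HSV); H,S,V=[hsv[...,i].astype(int) for i in range(3)]
def reg(c0,r0,c1,r1):
    m=np.zeros(H.shape,bool); m[r0:r1,c0:c1]=1; return m
rng={"yellow":(15,35),"blue":(100,130),"green":(45,85)}
src=[];dst=[]
X={"yellow":.092,"blue":.052,"green":.012}
mid=[]
for n,(a,b) in rng.items():
    pt=[]
    for r in (reg(140,155,150,192),reg(187,155,198,192)):
        m=r&(H>=a)&(H<=b)&(S>90)
        v,u=np.nonzero(m); w=S[m]
        px=(np.average(u,weights=w),np.average(v,weights=w))
        z=np.nanmedian(W[m][:,2]); p=ray_at_z(f,px,z); pt.append(p); print(n,np.round(px,1),m.sum(),p.round(4))
    mid.append((X[n],(pt[0]+pt[1])/2, pt[0]-pt[1]))
for x,c,d in mid: print(x,c.round(4),"width",np.linalg.norm(d[:2]).round(4),"yaw",np.degrees(np.arctan2(-d[0],d[1])).round(2))
# head block top: z ~ .039
m=reg(145,220,185,232)&(S<60)&(V>120)&(W[...,2]>.03)
P=W[m]; print("head",len(P),np.median(P,0).round(4),cv2.minAreaRect((P[:,:2]*1000).astype(np.float32)))
# white top of yellow mould block: fit
m=reg(335,155,370,225)&(W[...,2]>.085)
P=W[m]; n=1
lab=cv2.connectedComponents(m.astype(np.uint8))
for i in range(1,lab[0]):
    k=lab[1]==i
    if k.sum()<40: continue
    P=W[k]; print("blk",k.sum(),np.median(P,0).round(4),cv2.minAreaRect((P[:,:2]*1000).astype(np.float32)))
    v,u=np.nonzero(k); rr=cv2.minAreaRect(np.stack([u,v],1).astype(np.float32)); print(rr)
    q=cv2.boxPoints(rr); print([ray_at_z(f,a,.096)[:2].round(4) for a in q])
g=dict(np.load("side0.npz"))
save(g,"side_rack.png",(240,120,330,205),6); save(g,"side_car.png",(115,255,275,370),5)
E
```

```text
yellow [146.3 160.7] 15 [0.5981 0.3255 0.0152]
yellow [192.2 162.3] 16 [0.5956 0.1754 0.0148]
blue [145.3 172.8] 12 [0.5583 0.3277 0.0141]
blue [191.5 174.4] 16 [0.5556 0.1764 0.0157]
green [144.8 185.1] 10 [0.5182 0.3276 0.0144]
green [190.9 186.6] 11 [0.5158 0.1773 0.0151]
0.092 [0.5968 0.2504 0.015 ] width 0.1502 yaw -0.96
0.052 [0.557  0.252  0.0149] width 0.1514 yaw -1.05
0.012 [0.517  0.2524 0.0147] width 0.1502 yaw -0.94
head 149 [0.3878 0.2547 0.0388] ((392.86309814453125, 254.26541137695312), (113.13548278808594, 25.2163143157959), 89.32960510253906)
blk 628 [ 0.5078 -0.3269  0.0952] ((509.07635498046875, -327.06414794921875), (185.5048370361328, 31.379108428955078), 14.176405906677246)
((351.4705810546875, 190.3823699951172), (61.11897659301758, 10.429031372070312), 75.96376037597656)
[array([ 0.594 , -0.2874]), array([ 0.6023, -0.3181]), array([ 0.4232, -0.3637]), array([ 0.415 , -0.3332])]
```

View pics/side_car.png

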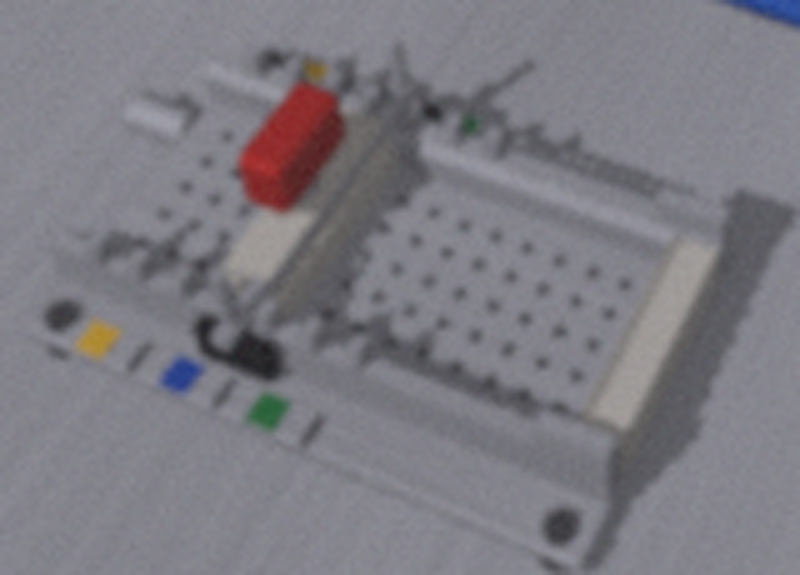

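```bash
cat > plan.py <<'E'
import sys,json
from h import *
def st():
    s=env.sense(); R=np.array(s["ee_rot"]); p=np.array(s["tool_pos"])
    h=np.degrees(np.arctan2(R[1,1],R[0,1])); return s,p,h,R
def rows(p,h,wps,tr=45,jaw=85):
    """wps: list of (pos, heading_deg, jaw)"""
    out=[]
    for q,hh,*j in wps:
        q=np.array(q); jw=j[0] if j else jaw
        d=q-p; dh=hh-h; n=max(int(np.ceil(np.abs(d).max()/ (tr/1000))),int(np.ceil(abs(np.radians(dh))/.148)),int(np.ceil(np.linalg.norm(d)/(tr/1000))),1)
        for i in range(n):
            a=np.radians(h); c,s=np.cos(a),np.sin(a); e=d/n*1000
            t=[-e[2],e[0]*c+e[1]*s,e[0]*s-e[1]*c]
            out.append((np.round(t,1).tolist(),round(-np.radians(dh/n),3),jw)); h+=dh/n
        p=q
    for i in range(0,len(out),5):
        print("["+",".join('{"travel":[%g,%g,%g],"yaw":%g,"jaw":%g}'%(*t,y,j) for t,y,j in out[i:i+5])+"]")
def report():
    s,p,h,R=st(); print("t%.2f"%s["t"],p.round(4),"h%.2f"%h,"tilt",R[2,:].round(3),"F",np.round(s["wrist_force"],1),"op%.4f"%s["opening"],"q",np.round(s["joint_pos"],0))
E
python3 - <<'E'
from plan import *
s,p,h,R=st(); report()
rows(p,h,[((.53,-.36,.2),-36,60),((.546,.251,.2),-1,60)])
E
```

```text
t0.80 [ 0.2044 -0.6432  0.2039] h-72.37 tilt [-1. -0. -0.] F [-0.6  0.6  0.2] op0.0854 q [64. 24.  4. 92. -2. 64. -4.]
[{"travel":[0.4,-17.1,-39.6],"yaw":-0.063,"jaw":60},{"travel":[0.4,-14.6,-40.6],"yaw":-0.063,"jaw":60},{"travel":[0.4,-12,-41.5],"yaw":-0.063,"jaw":60},{"travel":[0.4,-9.3,-42.1],"yaw":-0.063,"jaw":60},{"travel":[0.4,-6.6,-42.6],"yaw":-0.063,"jaw":60}]
[{"travel":[0.4,-3.9,-43],"yaw":-0.063,"jaw":60},{"travel":[0.4,-1.2,-43.1],"yaw":-0.063,"jaw":60},{"travel":[0.4,1.6,-43.1],"yaw":-0.063,"jaw":60},{"travel":[0.4,4.3,-42.9],"yaw":-0.063,"jaw":60},{"travel":[0.4,7,-42.6],"yaw":-0.063,"jaw":60}]
[{"travel":[-0,-24.7,-36],"yaw":-0.044,"jaw":60},{"travel":[-0,-23.1,-37],"yaw":-0.044,"jaw":60},{"travel":[-0,-21.5,-38],"yaw":-0.044,"jaw":60},{"travel":[-0,-19.8,-38.9],"yaw":-0.044,"jaw":60},{"travel":[-0,-18.1,-39.7],"yaw":-0.044,"jaw":60}]
[{"travel":[-0,-16.4,-40.5],"yaw":-0.044,"jaw":60},{"travel":[-0,-14.6,-41.2],"yaw":-0.044,"jaw":60},{"travel":[-0,-12.8,-41.8],"yaw":-0.044,"jaw":60},{"travel":[-0,-10.9,-42.3],"yaw":-0.044,"jaw":60},{"travel":[-0,-9.1,-42.7],"yaw":-0.044,"jaw":60}]
[{"travel":[-0,-7.2,-43.1],"yaw":-0.044,"jaw":60},{"travel":[-0,-5.3,-43.3],"yaw":-0.044,"jaw":60},{"travel":[-0,-3.4,-43.5],"yaw":-0.044,"jaw":60},{"travel":[-0,-1.5,-43.6],"yaw":-0.044,"jaw":60}]
```

```bash
python3 -m handwheel '[{"travel":[0,-17,-40],"yaw":-0.06,"jaw":60},{"travel":[0,-15,-40],"yaw":-0.06,"jaw":60},{"travel":[0,-12,-41],"yaw":-0.06,"jaw":60},{"travel":[0,-9,-42],"yaw":-0.06,"jaw":60},{"travel":[0,-7,-42],"yaw":-0.06,"jaw":60}]'
python3 -m handwheel '[{"travel":[0,-4,-43],"yaw":-0.06,"jaw":60},{"travel":[0,-1,-43],"yaw":-0.06,"jaw":60},{"travel":[0,2,-43],"yaw":-0.06,"jaw":60},{"travel":[0,4,-43],"yaw":-0.06,"jaw":60},{"travel":[0,7,-43],"yaw":-0.06,"jaw":60}]'
python3 - <<'E'
from plan import *
s,p,h,R=st(); report()
rows(p,h,[((.546,.251,.2),-1,60)])
E
```

```text
t: 1.3
tool_pos: [0.368, -0.5019, 0.2042]
ee_rot: [[0.0, 0.573, -0.82], [-0.0, -0.82, -0.573], [-1.0, 0.0, -0.0]]
wrist_force: [-0.1, -1.4, -0.0]
opening: 0.0604
t: 1.8
tool_pos: [0.5344, -0.3643, 0.2042]
ee_rot: [[0.0, 0.789, -0.614], [-0.0, -0.614, -0.789], [-1.0, 0.0, 0.0]]
wrist_force: [0.4, -0.6, 0.3]
opening: 0.0602
t1.80 [ 0.5344 -0.3643  0.2042] h-37.86 tilt [-1.  0.  0.] F [ 0.4 -0.6  0.3] op0.0602 q [ 37.  22. -11.  95.   5.  63. -13.]
[{"travel":[0.3,-26.3,-35.2],"yaw":-0.046,"jaw":60},{"travel":[0.3,-24.7,-36.4],"yaw":-0.046,"jaw":60},{"travel":[0.3,-23,-37.5],"yaw":-0.046,"jaw":60},{"travel":[0.3,-21.2,-38.5],"yaw":-0.046,"jaw":60},{"travel":[0.3,-19.4,-39.4],"yaw":-0.046,"jaw":60}]
[{"travel":[0.3,-17.6,-40.3],"yaw":-0.046,"jaw":60},{"travel":[0.3,-15.7,-41],"yaw":-0.046,"jaw":60},{"travel":[0.3,-13.8,-41.7],"yaw":-0.046,"jaw":60},{"travel":[0.3,-11.9,-42.3],"yaw":-0.046,"jaw":60},{"travel":[0.3,-10,-42.8],"yaw":-0.046,"jaw":60}]
[{"travel":[0.3,-8,-43.2],"yaw":-0.046,"jaw":60},{"travel":[0.3,-6,-43.6],"yaw":-0.046,"jaw":60},{"travel":[0.3,-4,-43.8],"yaw":-0.046,"jaw":60},{"travel":[0.3,-2,-43.9],"yaw":-0.046,"jaw":60}]
```

```bash
python3 -m handwheel '[{"travel":[0,-26,-35],"yaw":-0.046,"jaw":60},{"travel":[0,-25,-36],"yaw":-0.046,"jaw":60},{"travel":[0,-23,-38],"yaw":-0.046,"jaw":60},{"travel":[0,-21,-38],"yaw":-0.046,"jaw":60},{"travel":[0,-19,-39],"yaw":-0.046,"jaw":60}]'
python3 -m handwheel '[{"travel":[0,-18,-40],"yaw":-0.046,"jaw":60},{"travel":[0,-16,-41],"yaw":-0.046,"jaw":60},{"travel":[0,-14,-42],"yaw":-0.046,"jaw":60},{"travel":[0,-12,-42],"yaw":-0.046,"jaw":60},{"travel":[0,-10,-43],"yaw":-0.046,"jaw":60}]'
python3 -m handwheel '[{"travel":[0,-8,-43],"yaw":-0.046,"jaw":60},{"travel":[0,-6,-43],"yaw":-0.046,"jaw":60},{"travel":[0,-4,-44],"yaw":-0.046,"jaw":60},{"travel":[0,-2,-44],"yaw":-0.046,"jaw":60},{"travel":[10,0,0],"yaw":0,"jaw":60}]'
python3 - <<'E'
from plan import *
s,p,h,R=st(); report()
rows(p,h,[((.546,.2515,.057),-1.1,60)])
E
```

```text
t: 2.3
tool_pos: [0.5378, -0.1453, 0.2041]
ee_rot: [[0.0, 0.908, -0.418], [-0.0, -0.418, -0.908], [-1.0, 0.0, -0.0]]
wrist_force: [0.8, 0.0, -0.3]
opening: 0.06
t: 2.8
tool_pos: [0.5414, 0.0746, 0.2043]
ee_rot: [[0.001, 0.98, -0.2], [-0.0, -0.2, -0.98], [-1.0, 0.001, -0.0]]
wrist_force: [0.8, 1.1, 0.7]
opening: 0.0599
t: 3.3
tool_pos: [0.5441, 0.2555, 0.1951]
ee_rot: [[0.002, 1.0, -0.01], [0.004, -0.01, -1.0], [-1.0, 0.001, -0.004]]
wrist_force: [0.6, 0.2, -0.9]
opening: 0.0599
t3.30 [0.5441 0.2555 0.1951] h-0.60 tilt [-1.     0.001 -0.004] F [ 0.6  0.2 -0.9] op0.0599 q [ -5.  21. -33. 101.  13.  62. -43.]
[{"travel":[34.5,0.5,1],"yaw":0.002,"jaw":60},{"travel":[34.5,0.5,1],"yaw":0.002,"jaw":60},{"travel":[34.5,0.5,1],"yaw":0.002,"jaw":60},{"travel":[34.5,0.5,1],"yaw":0.002,"jaw":60}]
```

```bash
python3 -m handwheel '[{"travel":[34,1,1],"yaw":0.008,"jaw":60},{"travel":[34,1,1],"yaw":0,"jaw":60},{"travel":[34,0,1],"yaw":0,"jaw":60},{"travel":[18,0,1],"yaw":0,"jaw":60},{"travel":[0,0,0],"yaw":0,"jaw":60}]'
python3 - <<'E'
from plan import *
report()
g=env.grab_frame("side"); save(g,"s1.png",(115,180,275,370),3.1)
g=env.grab_frame("top"); save(g,"t1.png",(115,120,225,240),5)
E
```

```text
t: 3.8
tool_pos: [0.5454, 0.2433, 0.0715]
ee_rot: [[-0.004, 1.0, -0.027], [-0.002, -0.027, -1.0], [-1.0, -0.004, 0.002]]
wrist_force: [0.1, -0.1, 0.1]
opening: 0.0602
t3.80 [0.5454 0.2433 0.0715] h-1.55 tilt [-1.    -0.004  0.002] F [ 0.1 -0.1  0.1] op0.0602 q [ -7.  29. -30. 107.  19.  49. -48.]
```

View pics/s1.png

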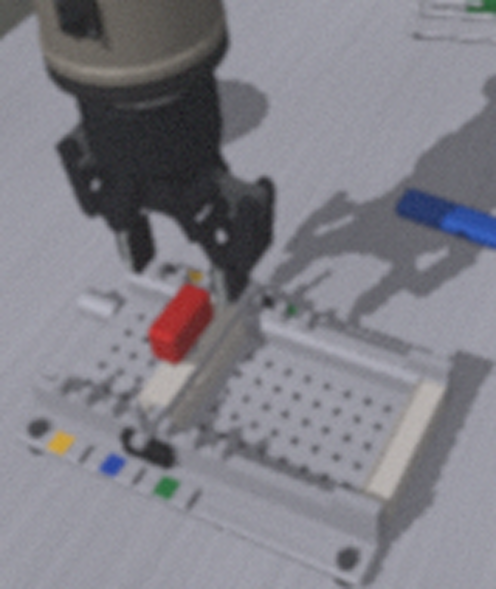

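```bash
python3 -c "
from plan import *
report()"
python3 -m handwheel '[{"travel":[0,0,-8],"yaw":-0.008,"jaw":60},{"travel":[7,0,0],"yaw":0,"jaw":60},{"travel":[8,0,0],"yaw":0,"jaw":60},{"travel":[0,0,0],"yaw":0,"jaw":60},{"travel":[0,0,0],"yaw":0,"jaw":60}]'
python3 - <<'E'
from plan import *
g=env.grab_frame("top"); save(g,"t2.png",(115,120,225,240),5)
g=env.grab_frame("side"); save(g,"s2.png",(115,180,275,370),3.1)
report()
E
```

```text
t3.90 [0.5471 0.2446 0.0745] h-1.55 tilt [-1.  0. -0.] F [1.  0.2 0.5] op0.0601 q [ -7.  29. -30. 107.  18.  49. -48.]
t: 4.4
tool_pos: [0.5469, 0.2522, 0.0587]
ee_rot: [[-0.0, 1.0, -0.019], [-0.0, -0.019, -1.0], [-1.0, -0.0, 0.0]]
wrist_force: [0.2, 0.1, -0.3]
opening: 0.0599
t4.50 [0.5472 0.2522 0.0591] h-1.10 tilt [-1.  0. -0.] F [0.6 0.1 0.8] op0.0600 q [ -8.  30. -30. 107.  19.  48. -49.]
```

View pics/s2.png

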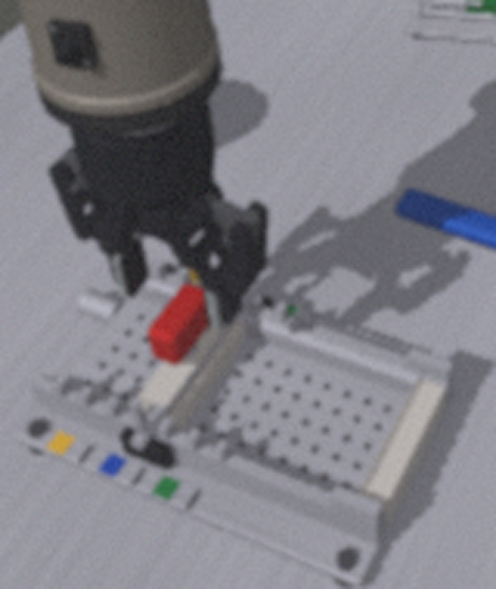

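```bash
python3 - <<'E'
from plan import *
s,p,h,R=st()
g=dict(np.load("side0.npz"))
for q in ([.546,.2515,.088],[.546,.2285,.088],[.546,.2745,.088],p,p+[.03,0,.007],p-[.03,0,-.007]):
    u=proj(g,q); print(np.round(q,3),u.round(1),((u-[115,180])*3.1).round(0))
E
```

```text
[0.546 0.252 0.088] [174.  278.3] [183. 305.]
[0.546 0.228 0.088] [180.2 270.1] [202. 279.]
[0.546 0.274 0.088] [167.4 287. ] [163. 332.]
[0.547 0.252 0.059] [175.2 287.8] [187. 334.]
[0.577 0.252 0.066] [162.2 281.1] [146. 313.]
[0.517 0.252 0.066] [187.7 290.2] [225. 341.]
```

View pics/t2.png

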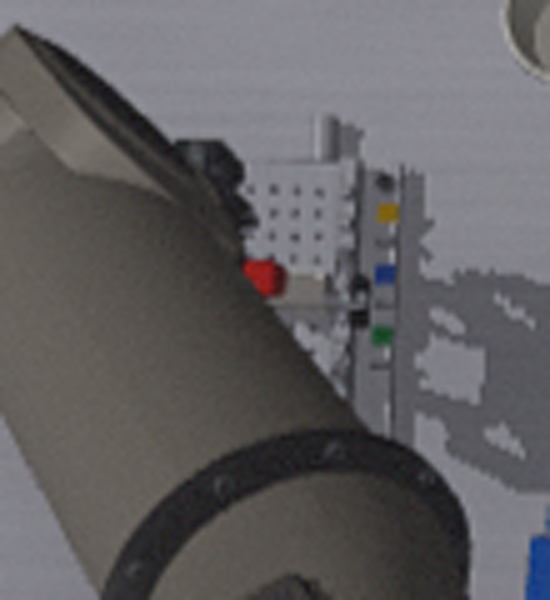

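```bash
python3 - <<'E'
from plan import *
g=env.grab_frame("side"); save(g,"s3.png",(135,235,215,310),7)
W=cloud(g)
for u,v in [(156,270),(157,273),(158,275),(187,280),(187,283),(189,275),(172,285),(177,277)]: print(u,v,W[v,u].round(4),g["image"][v,u])
E
```

```text
156 270 [0.5792 0.2593 0.1064] [45 45 48]
157 273 [0.5784 0.2595 0.0982] [38 38 42]
158 275 [0.6255 0.2105 0.0182] [116 115 122]
187 280 [0.5074 0.2612 0.1114] [48 46 52]
187 283 [nan nan nan] [57 55 59]
189 275 [0.5067 0.2536 0.1178] [47 45 48]
172 285 [0.5413 0.2662 0.0866] [156  45  46]
177 277 [0.5432 0.2453 0.0865] [160  43  43]
```

View pics/s3.png

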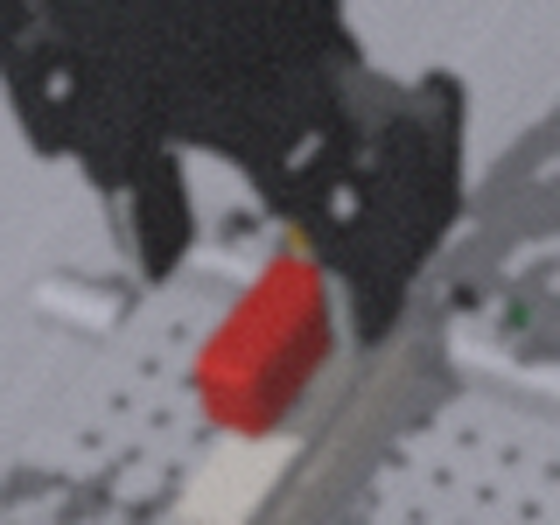

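```bash

python3 -m handwheel '[{"travel":[0,0,0],"yaw":0,"jaw":28},{"travel":[0,0,0],"yaw":0,"jaw":28},{"travel":[0,0,0],"yaw":0,"jaw":28},{"travel":[0,0,0],"yaw":0,"jaw":28},{"travel":[0,0,0],"yaw":0,"jaw":28}]'
python3 - <<'E'
from plan import *
g=env.grab_frame("side"); save(g,"s4.png",(135,235,215,310),7)
report()
W=cloud(g)
for v in range(266,292,2): print(v,[ (W[v,u]*1000).round(0).tolist() for u in (162,165,168,171,182,185,188)])
E
```

```text
t: 5.05
tool_pos: [0.5471, 0.2523, 0.059]
ee_rot: [[0.0, 1.0, -0.019], [0.0, -0.019, -1.0], [-1.0, 0.0, -0.0]]
wrist_force: [-0.0, -0.3, -0.5]
opening: 0.0279
t5.10 [0.547  0.2523 0.0589] h-1.09 tilt [-1. -0. -0.] F [ 0.3 -0.1 -0.2] op0.0280 q [ -8.  30. -30. 107.  19.  48. -49.]
266 [[563.0, 258.0, 123.0], [563.0, 250.0, 116.0], [563.0, 242.0, 107.0], [534.0, 266.0, 144.0], [517.0, 256.0, 141.0], [502.0, 267.0, 158.0], [495.0, 267.0, 161.0]]
268 [[562.0, 260.0, 120.0], [562.0, 252.0, 112.0], [562.0, 244.0, 103.0], [613.0, 179.0, 14.0], [510.0, 266.0, 149.0], [503.0, 266.0, 152.0], [496.0, 267.0, 156.0]]
270 [[563.0, 260.0, 114.0], [563.0, 253.0, 107.0], [562.0, 245.0, 99.0], [590.0, 205.0, 45.0], [510.0, 267.0, 144.0], [504.0, 266.0, 146.0], [497.0, 267.0, 150.0]]
272 [[562.0, 263.0, 112.0], [563.0, 254.0, 102.0], [563.0, 246.0, 94.0], [593.0, 204.0, 36.0], [512.0, 266.0, 137.0], [504.0, 267.0, 141.0], [551.0, 199.0, 48.0]]
274 [[563.0, 263.0, 106.0], [563.0, 255.0, 98.0], [562.0, 248.0, 90.0], [592.0, 206.0, 32.0], [522.0, 254.0, 114.0], [506.0, 266.0, 135.0], [548.0, 204.0, 49.0]]
[... 577 characters left out ...]
520.0, 261.0, 99.0], [543.0, 225.0, 48.0], [537.0, 221.0, 47.0]]
284 [[603.0, 228.0, 17.0], [554.0, 270.0, 88.0], [549.0, 268.0, 87.0], [544.0, 266.0, 88.0], [539.0, 240.0, 61.0], [541.0, 228.0, 47.0], [535.0, 225.0, 46.0]]
286 [[602.0, 231.0, 14.0], [553.0, 273.0, 86.0], [547.0, 271.0, 86.0], [542.0, 269.0, 87.0], [543.0, 235.0, 47.0], [538.0, 233.0, 47.0], [534.0, 228.0, 43.0]]
288 [[557.0, 278.0, 83.0], [550.0, 277.0, 86.0], [543.0, 277.0, 90.0], [540.0, 272.0, 86.0], [541.0, 240.0, 47.0], [535.0, 237.0, 47.0], [535.0, 227.0, 35.0]]
290 [[595.0, 241.0, 16.0], [551.0, 278.0, 81.0], [543.0, 278.0, 84.0], [539.0, 274.0, 82.0], [538.0, 244.0, 47.0], [536.0, 238.0, 40.0], [534.0, 230.0, 32.0]]
```

View pics/s4.png

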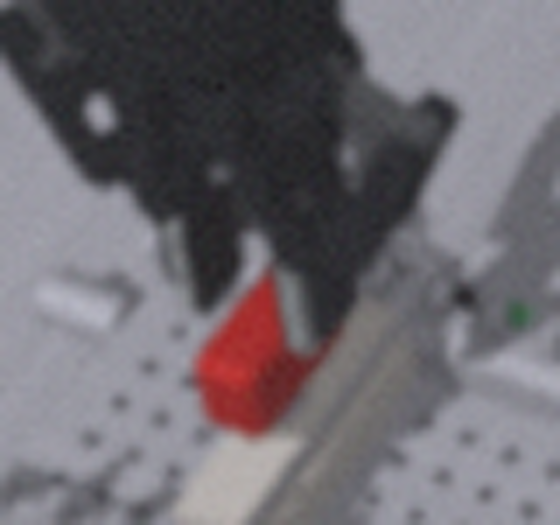

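```bash
python3 - <<'E'
from plan import *
f=dict(np.load("side0.npz")); W=cloud(f)
m=np.zeros((384,512),bool); m[40:100,385:435]=1
m&=(W[...,0]>.1)&(W[...,0]<.32)&(W[...,1]<-.5)&(W[...,1]>-.8)&(W[...,2]>.1)
P=W[m]; print(len(P),"zmin pct",np.percentile(P[:,2],[0,1,3,5,10]).round(3)); i=P[:,2].argsort()[:8]; print(P[i].round(3))
f=dict(np.load("top0.npz")); W=cloud(f)
m=(W[...,0]>.1)&(W[...,0]<.32)&(W[...,1]<-.5)&(W[...,2]>.05)
P=W[m]; i=P[:,2].argsort()[:12]; print(len(P)); print(P[i].round(3)); print(P[:,:2].min(0),P[:,:2].max(0))
save(f,"tip_top.png",(450,280,512,350),8)
E
```

```text
907 zmin pct [0.243 0.245 0.25  0.254 0.264]
[[ 0.225 -0.681  0.243]
 [ 0.212 -0.686  0.243]
 [ 0.215 -0.683  0.244]
 [ 0.197 -0.595  0.244]
 [ 0.188 -0.598  0.244]
 [ 0.218 -0.68   0.244]
 [ 0.229 -0.685  0.244]
 [ 0.191 -0.595  0.245]]
851
[[ 0.209 -0.688  0.243]
 [ 0.217 -0.686  0.244]
 [ 0.212 -0.688  0.244]
 [ 0.198 -0.596  0.246]
 [ 0.22  -0.684  0.246]
 [ 0.223 -0.684  0.247]
 [ 0.215 -0.686  0.247]
 [ 0.228 -0.689  0.247]
 [ 0.208 -0.688  0.247]
 [ 0.196 -0.596  0.248]
 [ 0.225 -0.683  0.248]
 [ 0.205 -0.69   0.249]]
[ 0.16899228 -0.68989221] [ 0.23751776 -0.5711168 ]
```

Both cameras put the fingertips about 27 mm higher than the reported TCP implies. A safe test: go up 10 mm and close. If the fingers miss the knob and shut, the cameras are right.

```bash

python3 -m handwheel '[{"travel":[-10,0,0],"yaw":0,"jaw":28},{"travel":[0,0,0],"yaw":0,"jaw":28},{"travel":[0,0,0],"yaw":0,"jaw":10},{"travel":[0,0,0],"yaw":0,"jaw":10},{"travel":[0,0,0],"yaw":0,"jaw":10}]'
```

```text
t: 5.6
tool_pos: [0.547, 0.2522, 0.0688]
ee_rot: [[-0.0, 1.0, -0.019], [-0.0, -0.019, -1.0], [-1.0, -0.0, 0.0]]
wrist_force: [0.4, -0.5, 0.8]
opening: 0.0099
```

```bash

python3 -m handwheel '[{"travel":[0,0,0],"yaw":0,"jaw":50},{"travel":[0,0,0],"yaw":0,"jaw":50},{"travel":[15,0,0],"yaw":0,"jaw":50},{"travel":[15,-1,0],"yaw":0,"jaw":50},{"travel":[9,0,0],"yaw":0,"jaw":50}]'
python3 -m handwheel '[{"travel":[0,0,0],"yaw":0,"jaw":50},{"travel":[0,0,0],"yaw":0,"jaw":15},{"travel":[0,0,0],"yaw":0,"jaw":15},{"travel":[0,0,0],"yaw":0,"jaw":15},{"travel":[0,0,0],"yaw":0,"jaw":15}]'
python3 - <<'E'
from plan import *
g=env.grab_frame("side"); save(g,"s5.png",(135,235,215,310),7)
report()
E
```

```text
t: 6.1
tool_pos: [0.545, 0.2518, 0.0278]
ee_rot: [[-0.002, 1.0, -0.019], [-0.001, -0.019, -1.0], [-1.0, -0.002, 0.001]]
wrist_force: [-0.7, -0.3, -0.6]
opening: 0.05
t: 6.6
tool_pos: [0.5464, 0.2526, 0.0305]
ee_rot: [[0.001, 1.0, -0.019], [0.0, -0.019, -1.0], [-1.0, 0.001, -0.0]]
wrist_force: [0.1, -0.0, 2.7]
opening: 0.0212
t6.65 [0.5465 0.2526 0.0305] h-1.09 tilt [-1.     0.001 -0.001] F [ 0.5 -0.   5.1] op0.0212 q [ -9.  32. -29. 108.  21.  45. -50.]
```

View pics/s5.png

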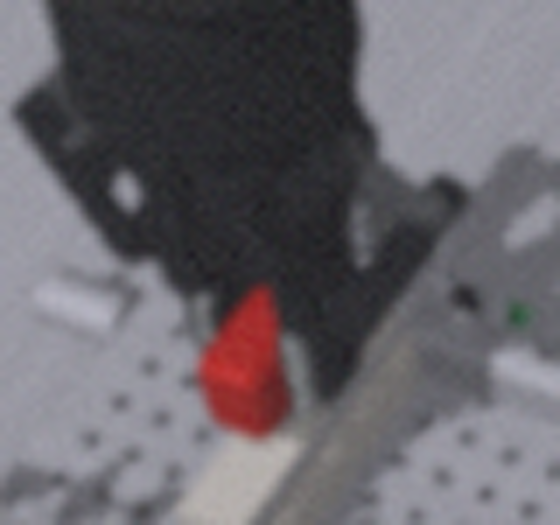

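```bash

python3 -m handwheel '[{"travel":[-6,0,0],"yaw":0,"jaw":15},{"travel":[-6,0,0],"yaw":0,"jaw":15},{"travel":[-6,0,0],"yaw":0,"jaw":15},{"travel":[0,0,0],"yaw":0,"jaw":15},{"travel":[0,0,0],"yaw":0,"jaw":15}]'
python3 -m handwheel '[{"travel":[0,15,0],"yaw":0,"jaw":15},{"travel":[0,15,0],"yaw":0,"jaw":15},{"travel":[0,15,0],"yaw":0,"jaw":15},{"travel":[0,15,0],"yaw":0,"jaw":15},{"travel":[0,0,0],"yaw":0,"jaw":15}]'
python3 -m handwheel '[{"travel":[0,0,0],"yaw":0,"jaw":15},{"travel":[0,0,0],"yaw":0,"jaw":15},{"travel":[0,0,0],"yaw":0,"jaw":15},{"travel":[0,0,0],"yaw":0,"jaw":15},{"travel":[0,0,0],"yaw":0,"jaw":15}]'
```

```text
t: 7.15
tool_pos: [0.5461, 0.2525, 0.0482]
ee_rot: [[0.0, 1.0, -0.019], [0.0, -0.019, -1.0], [-1.0, 0.0, -0.0]]
wrist_force: [0.9, 3.5, -3.5]
opening: 0.0211
t: 7.65
tool_pos: [0.6076, 0.2516, 0.0477]
ee_rot: [[0.001, 1.0, -0.02], [0.001, -0.02, -1.0], [-1.0, 0.001, -0.001]]
wrist_force: [-0.2, 3.6, -4.3]
opening: 0.021
t: 8.15
tool_pos: [0.6056, 0.2516, 0.0479]
ee_rot: [[-0.0, 1.0, -0.019], [0.0, -0.019, -1.0], [-1.0, -0.0, -0.0]]
wrist_force: [0.0, 5.1, -3.2]
opening: 0.0215
```

```bash

python3 -m handwheel '[{"travel":[4,0.5,0],"yaw":0,"jaw":15},{"travel":[4,0,0],"yaw":0,"jaw":15},{"travel":[4,0,0],"yaw":0,"jaw":15},{"travel":[0,0,0],"yaw":0,"jaw":15},{"travel":[0,0,0],"yaw":0,"jaw":15}]'
python3 - <<'E'
from plan import *
g=env.grab_frame("side"); save(g,"s6.png",(115,235,215,340),5)
report()
E
```

```text
t: 8.65
tool_pos: [0.6062, 0.2516, 0.0355]
ee_rot: [[-0.0, 1.0, -0.018], [0.0, -0.018, -1.0], [-1.0, -0.0, -0.0]]
wrist_force: [-0.0, 5.8, -3.4]
opening: 0.0211
t8.70 [0.6062 0.2516 0.0356] h-1.07 tilt [-1. -0. -0.] F [ 0.4  6.1 -4.6] op0.0208 q [ -8.  36. -28. 100.  21.  49. -46.]
```

View pics/s6.png

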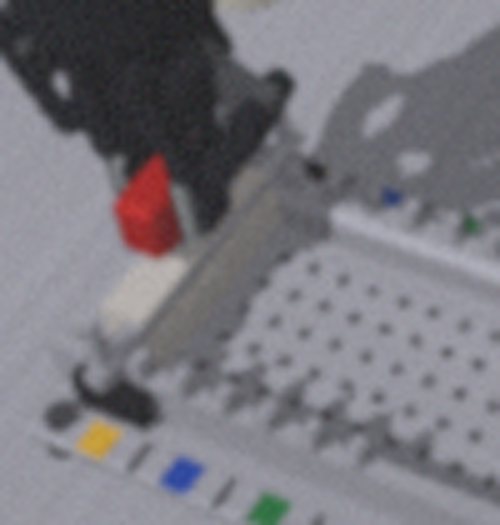

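```bash

python3 -m handwheel '[{"travel":[2.5,0,0],"yaw":0,"jaw":15},{"travel":[2,0,0],"yaw":0,"jaw":15},{"travel":[0,0,0],"yaw":0,"jaw":15},{"travel":[0,0,0],"yaw":0,"jaw":15},{"travel":[0,0,0],"yaw":0,"jaw":15}]'
python3 -m handwheel '[{"travel":[0,0,0],"yaw":0,"jaw":50},{"travel":[0,0,0],"yaw":0,"jaw":50},{"travel":[-20,0,0],"yaw":0,"jaw":50},{"travel":[-45,0,0],"yaw":0,"jaw":50},{"travel":[-45,0,0],"yaw":0,"jaw":40}]'
python3 - <<'E'
from plan import *
g=env.grab_frame("side"); save(g,"s7.png",(115,235,215,340),5)
report(); W=cloud(g)
hsv=cv2.cvtColor(g["image"],cv2.COLOR_RGB2HSV); H,S=hsv[...,0],hsv[...,1]
m=((H<8)|(H>172))&(S>120)&(W[...,2]>.04); P=W[m]; print(np.percentile(P[:,2],[50,90,97]).round(4),P.mean(0))
E
```

```text
t: 9.2
tool_pos: [0.6063, 0.2516, 0.0312]
ee_rot: [[-0.0, 1.0, -0.019], [0.0, -0.019, -1.0], [-1.0, -0.0, -0.0]]
wrist_force: [-0.6, 5.1, -3.7]
opening: 0.021
t: 9.7
tool_pos: [0.6059, 0.2503, 0.1421]
ee_rot: [[-0.002, 1.0, -0.019], [-0.001, -0.019, -1.0], [-1.0, -0.002, 0.001]]
wrist_force: [1.7, 1.7, 0.2]
opening: 0.0401
t9.75 [0.6091 0.2524 0.1506] h-1.12 tilt [-1.     0.007 -0.003] F [2.4 3.  7.9] op0.0399 q [ -5.  29. -31.  96.  17.  60. -43.]
[0.0851 0.0883 0.0889] [0.60308348 0.25938893 0.08157489]
```

View pics/s7.png

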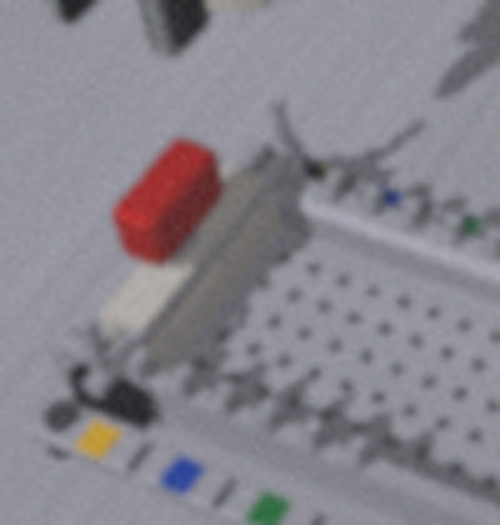

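```bash
python3 - <<'E'
from plan import *
s,p,h,R=st(); report()
rows(p,h,[((.509,-.327,.15),-75.8,60)],tr=42)
E
```

```text
t9.75 [0.6091 0.2524 0.1506] h-1.12 tilt [-1.     0.007 -0.003] F [2.4 3.  7.9] op0.0399 q [ -5.  29. -31.  96.  17.  60. -43.]
[{"travel":[0,-6.3,41.5],"yaw":0.093,"jaw":60},{"travel":[0,-2.5,41.9],"yaw":0.093,"jaw":60},{"travel":[0,1.5,42],"yaw":0.093,"jaw":60},{"travel":[0,5.4,41.7],"yaw":0.093,"jaw":60},{"travel":[0,9.2,41],"yaw":0.093,"jaw":60}]
[{"travel":[0,13,39.9],"yaw":0.093,"jaw":60},{"travel":[0,16.6,38.6],"yaw":0.093,"jaw":60},{"travel":[0,20.1,36.9],"yaw":0.093,"jaw":60},{"travel":[0,23.5,34.8],"yaw":0.093,"jaw":60},{"travel":[0,26.6,32.5],"yaw":0.093,"jaw":60}]
[{"travel":[0,29.5,29.9],"yaw":0.093,"jaw":60},{"travel":[0,32.2,27],"yaw":0.093,"jaw":60},{"travel":[0,34.5,23.9],"yaw":0.093,"jaw":60},{"travel":[0,36.6,20.6],"yaw":0.093,"jaw":60}]
```

```bash

python3 -m handwheel '[{"travel":[0,-6,42],"yaw":0.093,"jaw":60},{"travel":[0,-2,42],"yaw":0.093,"jaw":60},{"travel":[0,2,42],"yaw":0.093,"jaw":60},{"travel":[0,5,42],"yaw":0.093,"jaw":60},{"travel":[0,9,41],"yaw":0.093,"jaw":60}]'
python3 -m handwheel '[{"travel":[0,13,40],"yaw":0.093,"jaw":60},{"travel":[0,17,39],"yaw":0.093,"jaw":60},{"travel":[0,20,37],"yaw":0.093,"jaw":60},{"travel":[0,23,35],"yaw":0.093,"jaw":60},{"travel":[0,27,32],"yaw":0.093,"jaw":60}]'
python3 -m handwheel '[{"travel":[0,29,30],"yaw":0.093,"jaw":60},{"travel":[0,32,27],"yaw":0.093,"jaw":60},{"travel":[0,34,24],"yaw":0.093,"jaw":60},{"travel":[0,37,21],"yaw":0.093,"jaw":60},{"travel":[0,0,0],"yaw":0,"jaw":60}]'
python3 - <<'E'
from plan import *
env.grab_frame("top");env.grab_frame("top");f=env.grab_frame("top"); save(f,"t8.png",(295,125,415,245),5)
s,p,h,R=st(); report()
rows(p,h,[((.509,-.327,.09),-75.8,60)],tr=42)
E
```

```text
t: 10.25
tool_pos: [0.571, 0.041, 0.1416]
ee_rot: [[0.0, 0.883, -0.469], [-0.001, -0.469, -0.883], [-1.0, 0.0, 0.0]]
wrist_force: [0.6, -1.0, 0.5]
opening: 0.0602
t: 10.75
tool_pos: [0.5352, -0.1662, 0.1417]
ee_rot: [[0.0, 0.579, -0.815], [-0.001, -0.815, -0.579], [-1.0, 0.0, 0.0]]
wrist_force: [1.3, 0.0, 0.0]
opening: 0.06
t: 11.25
tool_pos: [0.5039, -0.3359, 0.1414]
ee_rot: [[-0.001, 0.236, -0.972], [-0.003, -0.972, -0.236], [-1.0, 0.002, 0.002]]
wrist_force: [0.7, 0.7, 0.3]
opening: 0.0601
t11.40 [ 0.5064 -0.3292  0.1413] h-75.70 tilt [-1. -0.  0.] F [ 0.2  0.6 -0.1] op0.0601 q [ 32.  22.  -7. 104.   3.  54. -51.]
[{"travel":[25.6,-0.7,-1.5],"yaw":0.001,"jaw":60},{"travel":[25.6,-0.7,-1.5],"yaw":0.001,"jaw":60}]
```

View pics/t8.png

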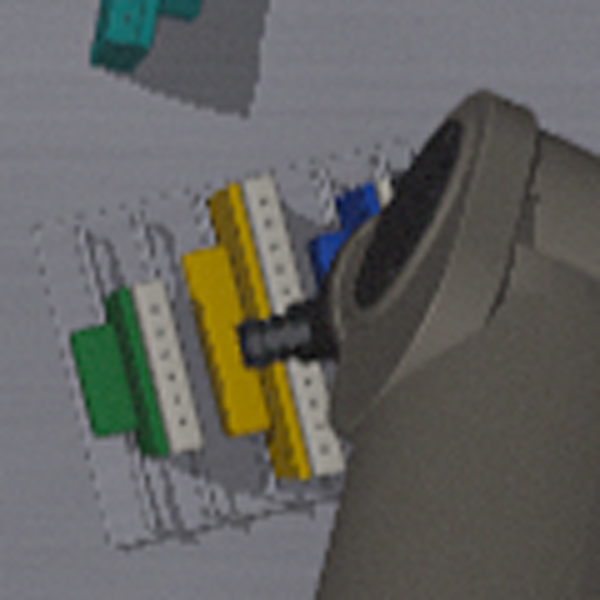

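```bash

python3 -m handwheel '[{"travel":[25,-1.4,-3],"yaw":0,"jaw":56},{"travel":[25,0,0],"yaw":0,"jaw":56},{"travel":[10,0,0],"yaw":0,"jaw":56},{"travel":[0,0,0],"yaw":0,"jaw":56},{"travel":[0,0,0],"yaw":0,"jaw":56}]'
python3 - <<'E'
from plan import *
g=env.grab_frame("side"); save(g,"s9.png",(240,90,340,205),5)
report()
W=cloud(g); m=np.zeros(W.shape[:2],bool); m[90:205,240:340]=1
# points of fingers (dark)
d=m&(g["image"].max(-1)<70)&(W[...,2]>.08)&(W[...,2]<.16)
P=W[d]; s,p,h,R=st(); L=(P-p)@R
i=L[:,0].argsort()[::-1][:12]; print((L[i]*1000).round(0))
for a in(-1,1):
    Q=L[(L[:,1]*a>0)&(L[:,0]>-.045)]
    if len(Q): print(a,len(Q),np.percentile(Q[:,1],[2,50,98]).round(4),np.percentile(Q[:,0],98))
E
```

```text
t: 11.9
tool_pos: [0.5098, -0.3269, 0.0822]
ee_rot: [[0.001, 0.248, -0.969], [-0.0, -0.969, -0.248], [-1.0, 0.0, -0.0]]
wrist_force: [0.3, -1.1, -0.1]
opening: 0.0561
t11.95 [ 0.5099 -0.3272  0.0826] h-75.67 tilt [-1.     0.001 -0.001] F [ 0.5 -0.5 -0.6] op0.0561 q [ 32.  26.  -6. 107.   4.  48. -52.]
[[-40. -40.  -2.]
 [-41. -43.   1.]
 [-42. -44.   4.]
 [-43. -33.  -2.]
 [-44. -41.  -2.]
 [-44. -42.  -5.]
 [-44. -42.   1.]
 [-46. -44.   4.]
 [-46. -40.  -5.]
 [-49.  24.   9.]
 [-49.  29.  -1.]
 [-49. -44.   4.]]
-1 7 [-0.0435 -0.0417 -0.0341] -0.040030202856281484
```

View pics/s9.png

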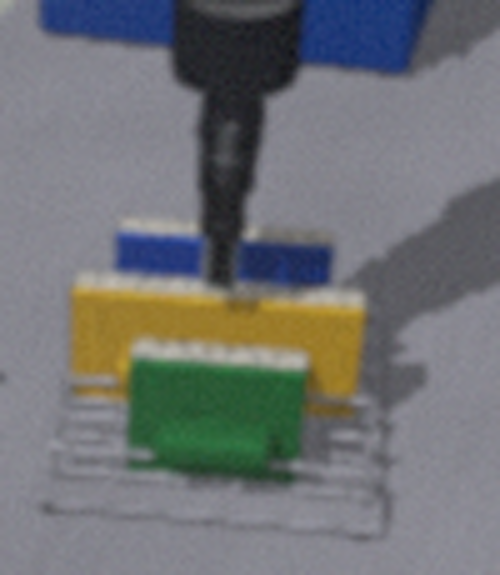

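```bash

python3 -m handwheel '[{"travel":[20,0,0],"yaw":-0.002,"jaw":56},{"travel":[20,0,0],"yaw":0,"jaw":56},{"travel":[0,0,0],"yaw":0,"jaw":56},{"travel":[0,0,0],"yaw":0,"jaw":56},{"travel":[0,0,0],"yaw":0,"jaw":36}]'
python3 -m handwheel '[{"travel":[0,0,0],"yaw":0,"jaw":36},{"travel":[0,0,0],"yaw":0,"jaw":20},{"travel":[0,0,0],"yaw":0,"jaw":20},{"travel":[0,0,0],"yaw":0,"jaw":20},{"travel":[0,0,0],"yaw":0,"jaw":20}]'
python3 - <<'E'
from plan import *
g=env.grab_frame("side"); save(g,"s10.png",(240,90,340,205),5)
report()
E
```

```text
t: 12.45
tool_pos: [0.5101, -0.3276, 0.0429]
ee_rot: [[0.002, 0.249, -0.968], [-0.001, -0.968, -0.249], [-1.0, 0.001, -0.001]]
wrist_force: [0.0, 0.1, 0.0]
opening: 0.0427
t: 12.95
tool_pos: [0.5097, -0.3272, 0.0426]
ee_rot: [[0.001, 0.249, -0.968], [-0.0, -0.968, -0.249], [-1.0, 0.001, -0.001]]
wrist_force: [-3.5, 2.3, 10.3]
opening: 0.0289
t13.00 [ 0.5097 -0.3272  0.0426] h-75.58 tilt [-1.     0.001 -0.001] F [-2.1  2.1  9.5] op0.0289 q [ 32.  29.  -6. 108.   4.  43. -53.]
```

View pics/s10.png

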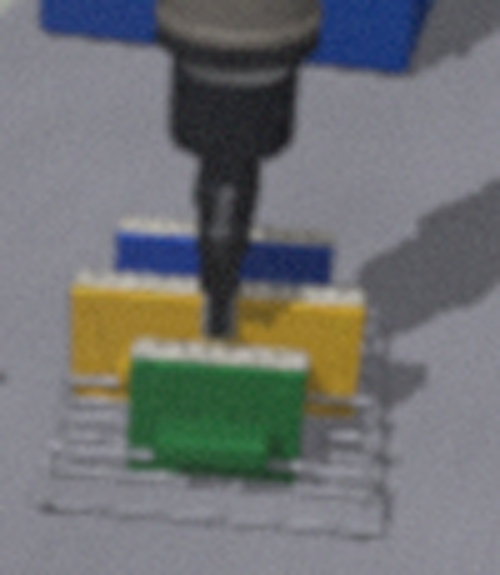

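```bash

python3 -m handwheel '[{"travel":[-10,0,0],"yaw":0,"jaw":20},{"travel":[-20,0,0],"yaw":0,"jaw":20},{"travel":[-30,0,0],"yaw":0,"jaw":20},{"travel":[-35,0,0],"yaw":0,"jaw":20},{"travel":[-30,0,0],"yaw":0,"jaw":20}]'
python3 - <<'E'
from plan import *
g=env.grab_frame("side"); save(g,"s11.png",(220,60,340,205),4)
report()
s,p,h,R=st(); rows(p,h,[((.565,-.022,.165),-91,20)],tr=32)
E
```

```text
t: 13.5
tool_pos: [0.5091, -0.3271, 0.1687]
ee_rot: [[0.0, 0.249, -0.968], [-0.0, -0.968, -0.249], [-1.0, 0.0, -0.0]]
wrist_force: [1.3, -0.5, -4.3]
opening: 0.0287
t13.55 [ 0.5111 -0.3282  0.1736] h-75.59 tilt [-1.     0.004 -0.005] F [ 2.2 -0.9  1.7] op0.0292 q [ 32.  20.  -7. 103.   3.  57. -51.]
[{"travel":[0.9,-28.3,-12.8],"yaw":0.027,"jaw":20},{"travel":[0.9,-28.7,-12.1],"yaw":0.027,"jaw":20},{"travel":[0.9,-29,-11.3],"yaw":0.027,"jaw":20},{"travel":[0.9,-29.3,-10.5],"yaw":0.027,"jaw":20},{"travel":[0.9,-29.5,-9.7],"yaw":0.027,"jaw":20}]
[{"travel":[0.9,-29.8,-8.9],"yaw":0.027,"jaw":20},{"travel":[0.9,-30,-8.1],"yaw":0.027,"jaw":20},{"travel":[0.9,-30.2,-7.3],"yaw":0.027,"jaw":20},{"travel":[0.9,-30.4,-6.5],"yaw":0.027,"jaw":20},{"travel":[0.9,-30.6,-5.7],"yaw":0.027,"jaw":20}]
```

View pics/s11.png

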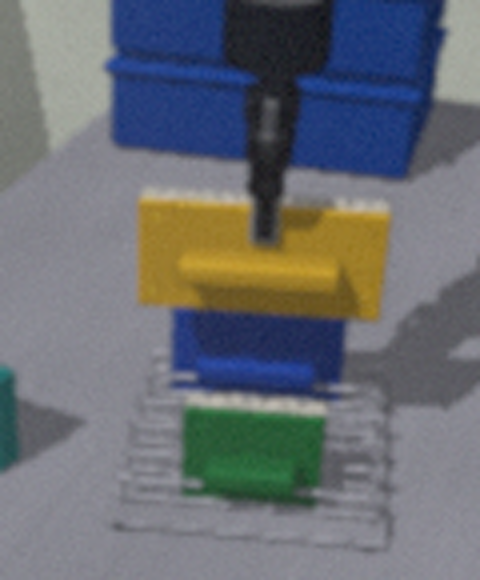

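The mould is held level and the other two are undisturbed.

```bash

python3 -m handwheel '[{"travel":[0,-15,-7],"yaw":0.03,"jaw":20},{"travel":[0,-29,-12],"yaw":0.03,"jaw":20},{"travel":[0,-29,-11],"yaw":0.03,"jaw":20},{"travel":[0,-29,-10],"yaw":0.03,"jaw":20},{"travel":[0,-30,-10],"yaw":0.03,"jaw":20}]'
python3 -m handwheel '[{"travel":[0,-30,-9],"yaw":0.03,"jaw":20},{"travel":[0,-30,-8],"yaw":0.03,"jaw":20},{"travel":[0,-30,-7],"yaw":0.03,"jaw":20},{"travel":[0,-30,-6],"yaw":0.03,"jaw":20},{"travel":[0,-30,-5],"yaw":0,"jaw":20}]'
python3 -m handwheel '[{"travel":[0,-12,0],"yaw":0,"jaw":20},{"travel":[30,0,0],"yaw":0,"jaw":20},{"travel":[30,0,0],"yaw":0,"jaw":20},{"travel":[0,0,0],"yaw":0,"jaw":20},{"travel":[0,0,0],"yaw":0,"jaw":20}]'
python3 - <<'E'
from plan import *
f=env.grab_frame("top"); save(f,"t12.png",(180,60,340,240),3.2)
g=env.grab_frame("side"); save(g,"s12.png",(140,100,340,290),3)
report()
E
```

```text
t: 14.05
tool_pos: [0.5338, -0.187, 0.1668]
ee_rot: [[-0.0, 0.1, -0.995], [-0.0, -0.995, -0.1], [-1.0, 0.0, 0.0]]
wrist_force: [0.8, -0.2, -5.0]
opening: 0.0289
t: 14.55
tool_pos: [0.5626, -0.0354, 0.1668]
ee_rot: [[0.0, -0.019, -1.0], [-0.0, -1.0, 0.019], [-1.0, 0.0, -0.0]]
wrist_force: [0.3, -0.4, -4.6]
opening: 0.0289
t: 15.05
tool_pos: [0.5628, -0.0249, 0.107]
ee_rot: [[-0.001, -0.019, -1.0], [-0.0, -1.0, 0.019], [-1.0, 0.0, 0.001]]
wrist_force: [0.3, 0.8, -3.5]
opening: 0.0292
t15.15 [ 0.5639 -0.0248  0.1081] h-91.07 tilt [-1.    -0.    -0.002] F [-0.1  0.2 -4.2] op0.0289 q [   6.   21.  -12.  111.    6.   49. -100.]
```

View pics/t12.png

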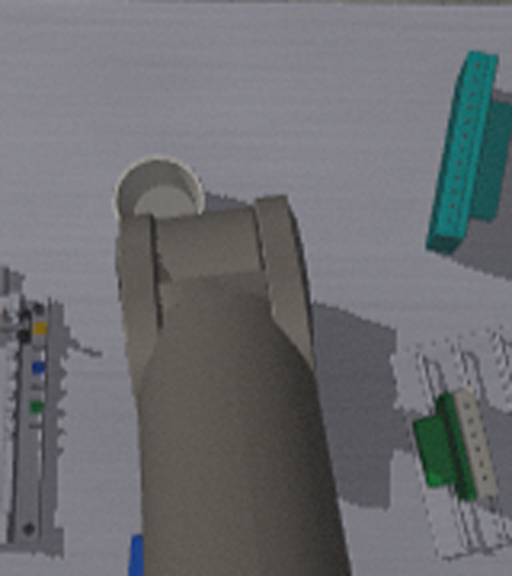

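View pics/s12.png

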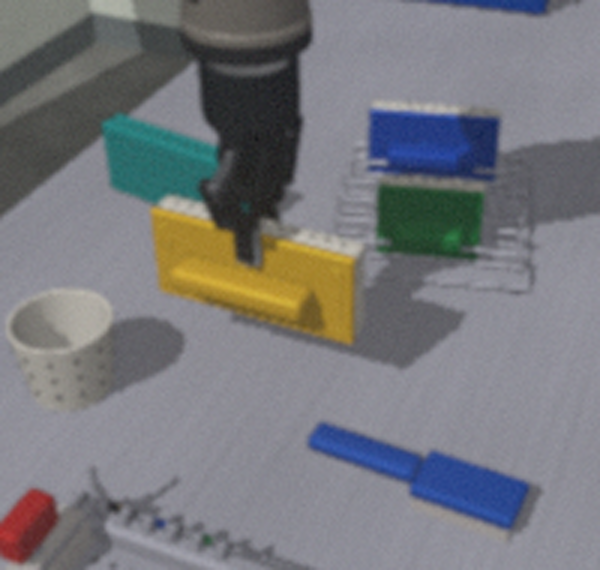

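```bash

python3 -m handwheel '[{"travel":[25,0,0],"yaw":0,"jaw":20},{"travel":[25,0,0],"yaw":0,"jaw":20},{"travel":[15,0,0],"yaw":0,"jaw":20},{"travel":[5,0,0],"yaw":0,"jaw":20},{"travel":[0,0,0],"yaw":0,"jaw":20}]'
python3 -m handwheel '[{"travel":[2,0,0],"yaw":0,"jaw":20},{"travel":[1,0,0],"yaw":0,"jaw":20},{"travel":[0.5,0,0],"yaw":0,"jaw":20},{"travel":[0,0,0],"yaw":0,"jaw":20},{"travel":[0,0,0],"yaw":0,"jaw":20}]'
```

```text
t: 15.65
tool_pos: [0.5632, -0.0246, 0.0367]
ee_rot: [[0.0, -0.018, -1.0], [0.0, -1.0, 0.018], [-1.0, -0.0, -0.0]]
wrist_force: [-0.2, -0.6, -4.4]
opening: 0.0291
t: 16.15
tool_pos: [0.5631, -0.0246, 0.0332]
ee_rot: [[0.0, -0.018, -1.0], [0.0, -1.0, 0.018], [-1.0, -0.0, -0.0]]
wrist_force: [0.1, 0.8, -4.6]
opening: 0.0291
```

```bash

python3 -m handwheel '[{"travel":[0.5,0,0],"yaw":0,"jaw":20},{"travel":[0.5,0,0],"yaw":0,"jaw":20},{"travel":[0.5,0,0],"yaw":0,"jaw":20},{"travel":[0,0,0],"yaw":0,"jaw":20},{"travel":[0,0,0],"yaw":0,"jaw":20}]'
```

```text
t: 16.65
tool_pos: [0.5631, -0.0245, 0.0325]
ee_rot: [[0.0, -0.018, -1.0], [-0.0, -1.0, 0.018], [-1.0, 0.0, -0.0]]
wrist_force: [-8.2, 0.5, 17.7]
opening: 0.0293
```

```bash

python3 -m handwheel '[{"travel":[-1,0,0],"yaw":0,"jaw":20},{"travel":[0,0,0],"yaw":0,"jaw":32},{"travel":[0,0,0],"yaw":0,"jaw":46},{"travel":[0,0,0],"yaw":0,"jaw":46},{"travel":[0,0,0],"yaw":0,"jaw":46}]'
python3 - <<'E'
from plan import *
g=env.grab_frame("side"); save(g,"s13.png",(170,110,290,230),5)
report()
W=cloud(g); I=g["image"]; hsv=cv2.cvtColor(I,cv2.COLOR_RGB2HSV)
m=(hsv[...,0]>18)&(hsv[...,0]<34)&(hsv[...,1]>120)&(np.abs(W[...,0]-.56)<.12)&(np.abs(W[...,1]+.02)<.1)
P=W[m]; print(len(P),"z max/min",np.percentile(P[:,2],[1,99]))
k=P[:,2]>.07; print(np.polyfit(P[k][:,0],P[k][:,1],1), P[k].mean(0), P[P[:,2]<.02].mean(0), P[:,0].min(),P[:,0].max())
E
```

```text
t: 17.15
tool_pos: [0.563, -0.0246, 0.0324]
ee_rot: [[0.0, -0.018, -1.0], [0.0, -1.0, 0.018], [-1.0, -0.0, -0.0]]
wrist_force: [0.3, 0.0, 0.3]
opening: 0.0459
t17.20 [ 0.563  -0.0246  0.0324] h-91.05 tilt [-1. -0. -0.] F [-0.8 -0.1 -0.5] op0.0459 q [   5.   27.  -11.  114.    8.   40. -102.]
1430 z max/min [0.00829134 0.08770388]
[-0.00930028 -0.00066046] [ 0.55619527 -0.00583323  0.08088947] [ 0.51886045 -0.00634427  0.01292034] 0.47284414367154315 0.6556222148023774
```

View pics/s13.png

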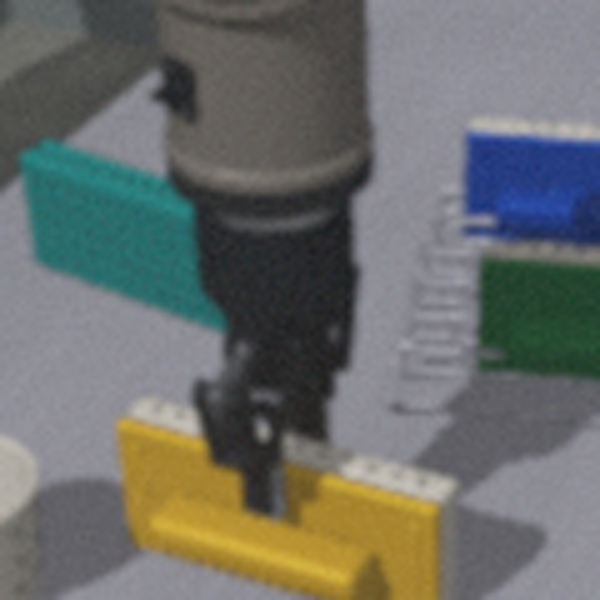

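```bash

python3 -m handwheel '[{"travel":[0,6,0],"yaw":0,"jaw":46},{"travel":[0,6,0],"yaw":0,"jaw":46},{"travel":[0,6,0],"yaw":0,"jaw":46},{"travel":[0,4,0],"yaw":0,"jaw":46},{"travel":[0,0,0],"yaw":0,"jaw":46}]'
python3 - <<'E'
from plan import *
g=env.grab_frame("side"); save(g,"s14.png",(170,110,290,230),5)
report()
E
```

```text
t: 17.7
tool_pos: [0.5624, -0.0477, 0.0324]
ee_rot: [[-0.0, -0.019, -1.0], [-0.0, -1.0, 0.019], [-1.0, 0.0, 0.0]]
wrist_force: [-0.6, -0.3, 0.6]
opening: 0.0461
t17.75 [ 0.5625 -0.0471  0.0324] h-91.09 tilt [-1.  0.  0.] F [ 0.4  0.7 -0.1] op0.0456 q [   7.   27.  -11.  114.    8.   40. -100.]
```

View pics/s14.png

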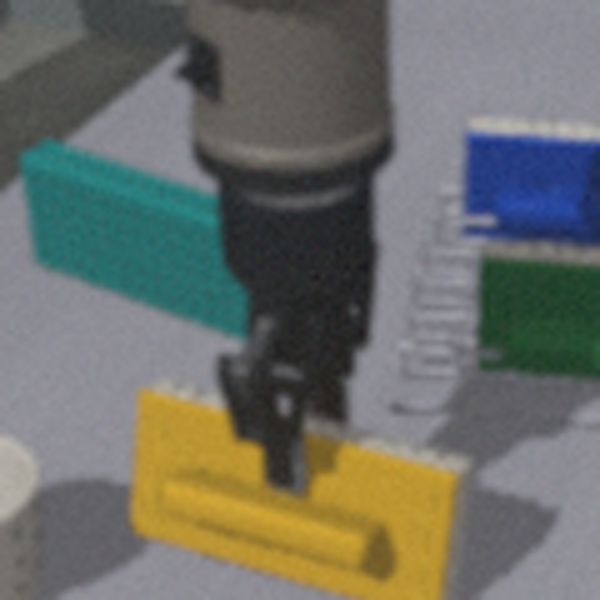

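```bash

python3 -m handwheel '[{"travel":[0,3,0],"yaw":0,"jaw":46},{"travel":[0,3,0],"yaw":0,"jaw":46},{"travel":[0,3,0],"yaw":0,"jaw":46},{"travel":[0,0,0],"yaw":0,"jaw":46},{"travel":[0,0,0],"yaw":0,"jaw":46}]'
cat > tilt.py <<'E'
from plan import *
def tilt(name):
    g=env.grab_frame("side"); save(g,name,(170,110,290,230),5)
    W=cloud(g); hsv=cv2.cvtColor(g["image"],cv2.COLOR_RGB2HSV)
    m=(hsv[...,0]>18)&(hsv[...,0]<34)&(hsv[...,1]>120)&(np.abs(W[...,0]-.56)<.12)&(np.abs(W[...,1]+.06)<.12)
    P=W[m]; 
    # RANSAC plane of the lid
    rg=np.random.default_rng(0); best=None
    for _ in range(400):
        a=P[rg.choice(len(P),3,False)]; n=np.cross(a[1]-a[0],a[2]-a[0]); l=np.linalg.norm(n)
        if l<1e-6: continue
        n/=l; k=np.abs((P-a[0])@n)<.003
        if best is None or k.sum()>best[0]: best=(k.sum(),k)
    Q=P[best[1]]; c=Q.mean(0); n=np.linalg.svd(Q-c)[2][2]; n*=np.sign(n[2]) if abs(n[2])>.1 else np.sign(n[1])
    print("n",len(P),best[0],"normal",n.round(3),"c",c.round(3),"elev from vertical",np.degrees(np.arcsin(abs(n[2]))).round(1)," zrange",np.percentile(Q[:,2],[1,99]).round(3),"y",np.percentile(Q[:,1],[1,99]).round(3))
    report()
E
python3 -c "
from tilt import *
tilt('s15.png')"
```

```text
t: 18.25
tool_pos: [0.5625, -0.0557, 0.0327]
ee_rot: [[0.0, -0.018, -1.0], [0.0, -1.0, 0.018], [-1.0, -0.0, -0.0]]
wrist_force: [-1.0, 0.8, 5.2]
opening: 0.046
n 1812 1266 normal [0.017 0.921 0.389] c [ 0.556 -0.027  0.053] elev from vertical 22.9  zrange [0.014 0.09 ] y [-0.044 -0.01 ]
t18.30 [ 0.5626 -0.0557  0.0327] h-91.05 tilt [-1. -0. -0.] F [-1.8  1.   5.1] op0.0458 q [  8.  27. -11. 113.   7.  40. -99.]
```

View pics/s15.png

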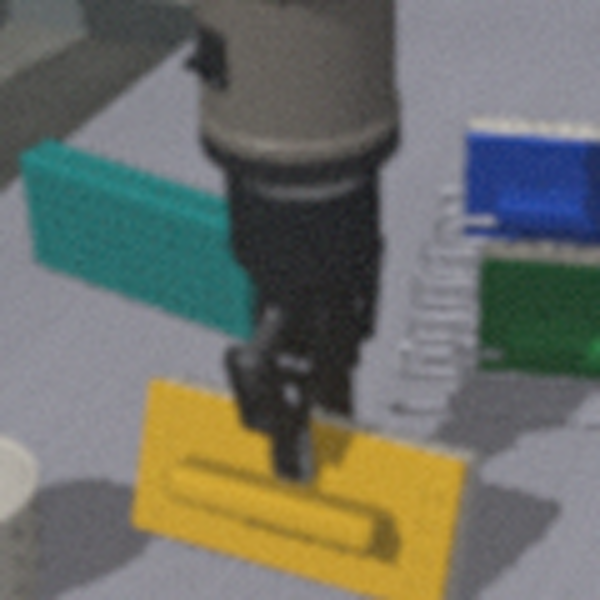

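```bash

python3 -m handwheel '[{"travel":[-3,0,0],"yaw":0,"jaw":46},{"travel":[0,0,5],"yaw":0,"jaw":46},{"travel":[0,0,10],"yaw":0,"jaw":46},{"travel":[0,0,10],"yaw":0,"jaw":46},{"travel":[0,0,0],"yaw":0,"jaw":46}]'
python3 -c "
from tilt import *
tilt('s16.png')"
```

```text
t: 18.8
tool_pos: [0.5355, -0.0554, 0.0353]
ee_rot: [[-0.001, -0.018, -1.0], [-0.0, -1.0, 0.018], [-1.0, 0.0, 0.001]]
wrist_force: [-0.3, -0.2, 0.9]
opening: 0.0459
n 1829 1296 normal [0.017 0.896 0.444] c [ 0.559 -0.029  0.052] elev from vertical 26.4  zrange [0.016 0.089] y [-0.05  -0.011]
t18.85 [ 0.5365 -0.0553  0.0355] h-91.05 tilt [-1.  0.  0.] F [-0.   0.1  0.4] op0.0464 q [  8.  25. -11. 117.   7.  39. -99.]
```

View pics/s16.png

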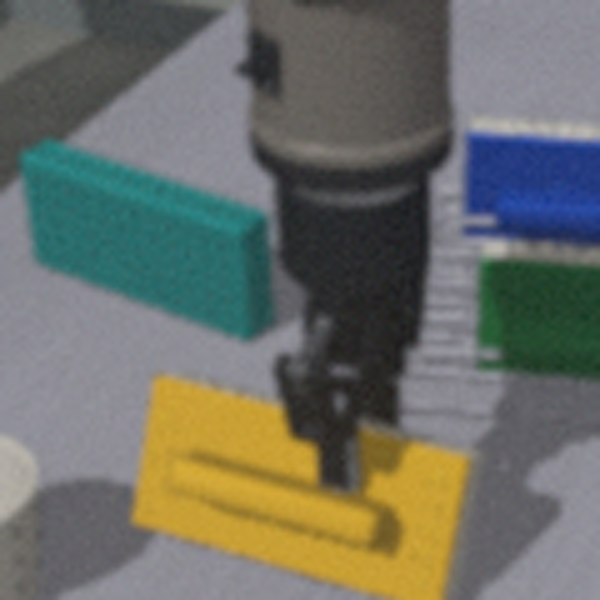

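```bash

python3 -m handwheel '[{"travel":[0,0,12],"yaw":0,"jaw":46},{"travel":[0,0,14],"yaw":0,"jaw":46},{"travel":[0,0,14],"yaw":0,"jaw":46},{"travel":[0,0,9],"yaw":0,"jaw":46},{"travel":[0,0,0],"yaw":0,"jaw":46}]'
python3 -c "
from tilt import *
tilt('s17.png')"
```

```text
t: 19.35
tool_pos: [0.4872, -0.0543, 0.0355]
ee_rot: [[-0.001, -0.018, -1.0], [-0.0, -1.0, 0.018], [-1.0, 0.0, 0.001]]
wrist_force: [0.1, 0.2, 0.2]
opening: 0.0459
n 1841 1303 normal [0.019 0.881 0.473] c [ 0.566 -0.031  0.052] elev from vertical 28.2  zrange [0.016 0.088] y [-0.052 -0.011]
t19.40 [ 0.4882 -0.0543  0.0356] h-91.05 tilt [-1.  0. -0.] F [ 0.2 -2.   0.3] op0.0457 q [  9.  21. -11. 123.   7.  37. -99.]
```

View pics/s17.png

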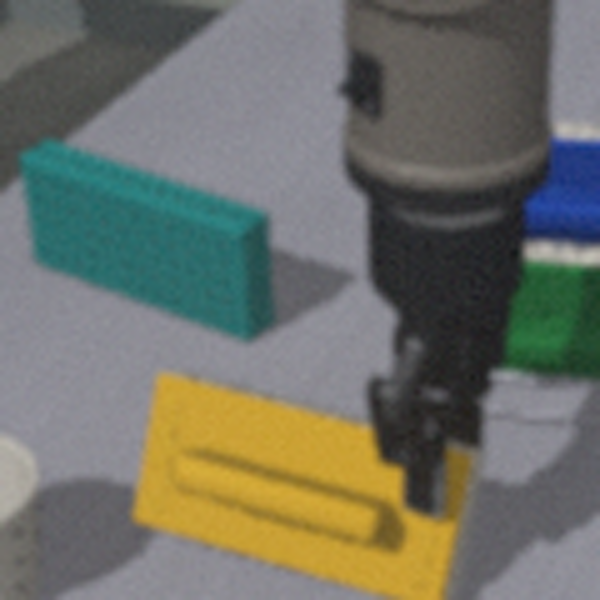

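```bash

python3 -m handwheel '[{"travel":[6,1.5,0],"yaw":0,"jaw":53},{"travel":[6,1.5,0],"yaw":0,"jaw":60},{"travel":[5,0.5,0],"yaw":0,"jaw":67},{"travel":[5,0.5,0],"yaw":0,"jaw":75},{"travel":[0,0,0],"yaw":0,"jaw":75}]'
python3 -c "
from tilt import *
tilt('s18.png')"
```

```text
t: 19.9
tool_pos: [0.4879, -0.0583, 0.0125]
ee_rot: [[-0.001, -0.018, -1.0], [0.0, -1.0, 0.018], [-1.0, -0.0, 0.001]]
wrist_force: [-0.2, -0.8, -0.2]
opening: 0.075
n 1674 1236 normal [0.033 0.686 0.727] c [ 0.569 -0.044  0.049] elev from vertical 46.6  zrange [0.022 0.08 ] y [-0.079 -0.014]
t19.95 [ 0.488  -0.0582  0.0129] h-91.05 tilt [-1.    -0.     0.001] F [ 0.1 -1.8 -0.9] op0.0753 q [  9.  24. -11. 123.   8.  34. -99.]
```

View pics/s18.png

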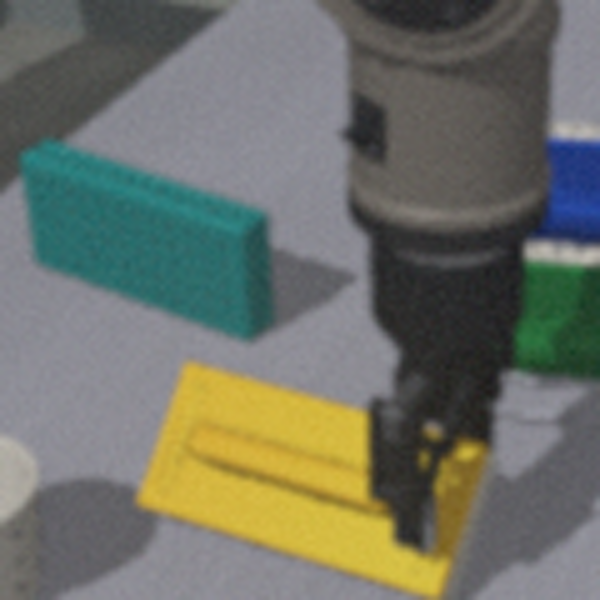

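```bash

python3 -m handwheel '[{"travel":[5,0.5,0],"yaw":0,"jaw":80},{"travel":[5,2,0],"yaw":0,"jaw":85},{"travel":[4,3,0],"yaw":0,"jaw":85},{"travel":[4,3,0],"yaw":0,"jaw":85},{"travel":[2,1,0],"yaw":0,"jaw":85}]'
python3 -c "
from tilt import *
tilt('s19.png')"
```

```text
t: 20.45
tool_pos: [0.488, -0.0681, -0.007]
ee_rot: [[-0.0, -0.019, -1.0], [0.0, -1.0, 0.019], [-1.0, -0.0, 0.0]]
wrist_force: [-0.9, -0.1, -0.4]
opening: 0.0853
n 1064 689 normal [-0.001  0.001  1.   ] c [ 0.561 -0.057  0.029] elev from vertical 89.9  zrange [0.027 0.032] y [-0.119 -0.019]
t20.50 [ 0.488  -0.0681 -0.0071] h-91.07 tilt [-1.    -0.     0.001] F [-1.1 -0.1 -1.4] op0.0847 q [  9.  26. -10. 124.   9.  31. -99.]
```

View pics/s19.png

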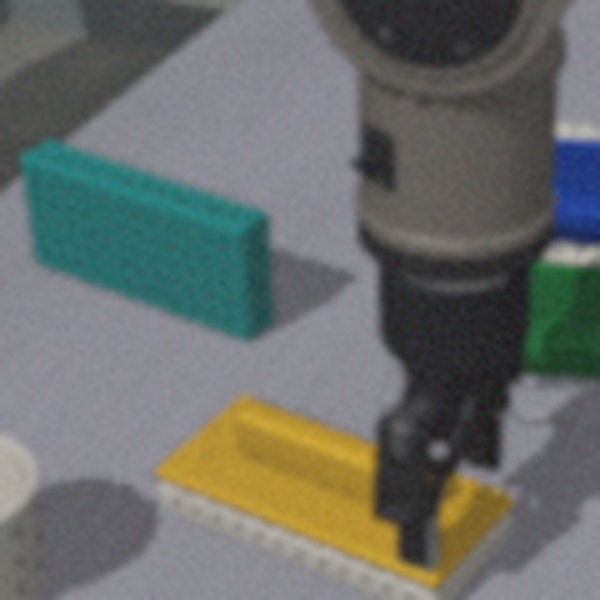

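```bash

python3 -m handwheel '[{"travel":[-30,0,0],"yaw":0,"jaw":85},{"travel":[-40,0,0],"yaw":0,"jaw":60},{"travel":[-40,-20,0],"yaw":0,"jaw":50},{"travel":[0,-45,0],"yaw":0,"jaw":50},{"travel":[0,-45,0],"yaw":0,"jaw":50}]'
python3 -m handwheel '[{"travel":[0,-45,-10],"yaw":0,"jaw":50},{"travel":[0,-45,-10],"yaw":0,"jaw":50},{"travel":[0,-40,-10],"yaw":0,"jaw":50},{"travel":[0,0,0],"yaw":0,"jaw":50},{"travel":[0,0,0],"yaw":0,"jaw":50}]'
cat > flat.py <<'E'
from plan import *
f=env.grab_frame("top"); save(f,"t20.png",(150,80,350,240),4)
W=cloud(f); hsv=cv2.cvtColor(f["image"],cv2.COLOR_RGB2HSV)
y=(hsv[...,0]>18)&(hsv[...,0]<34)&(hsv[...,1]>110)&(np.abs(W[...,1]+.06)<.1)&(W[...,0]>.4)&(W[...,0]<.72)
for n,k,z in(("all",y,.03),("rib",y&(W[...,2]>.048),.06)):
    k=cv2.morphologyEx(k.astype(np.uint8),cv2.MORPH_OPEN,np.ones((2,2)))>0
    v,u=np.nonzero(k); P=np.array([ray_at_z(f,(a,b),z) for a,b in zip(u,v)])
    if n=="rib": P=W[k]
    r=cv2.minAreaRect((P[:,:2]*1000).astype(np.float32)); print(n,k.sum(),r,P.mean(0).round(4))
    print(" W z",np.nanpercentile(W[k][:,2],[5,50,95]).round(4))
report()
E
python3 flat.py
```

```text
t: 21.0
tool_pos: [0.4911, 0.043, 0.1051]
ee_rot: [[0.003, -0.021, -1.0], [0.0, -1.0, 0.021], [-1.0, -0.0, -0.003]]
wrist_force: [1.7, 0.0, -0.5]
opening: 0.0504
t: 21.5
tool_pos: [0.5223, 0.1726, 0.1033]
ee_rot: [[-0.0, -0.016, -1.0], [0.0, -1.0, 0.016], [-1.0, -0.0, 0.0]]
wrist_force: [0.1, -1.1, 0.0]
opening: 0.0499
all 1509 ((556.618896484375, -79.23567199707031), (85.28202819824219, 184.30496215820312), 81.1552505493164) [ 0.5562 -0.0792  0.03  ]
 W z [0.0235 0.0298 0.0601]
rib 238 ((557.829833984375, -79.74931335449219), (19.776966094970703, 120.31292724609375), 81.52031707763672) [nan nan nan]
 W z [0.0279 0.0582 0.0627]
t21.55 [0.5223 0.1713 0.1032] h-91.03 tilt [-1.  0.  0.] F [ 0.  -0.7 -0.9] op0.0501 q [ -10.   20.  -18.  113.    8.   48. -123.]
```

View pics/t20.png

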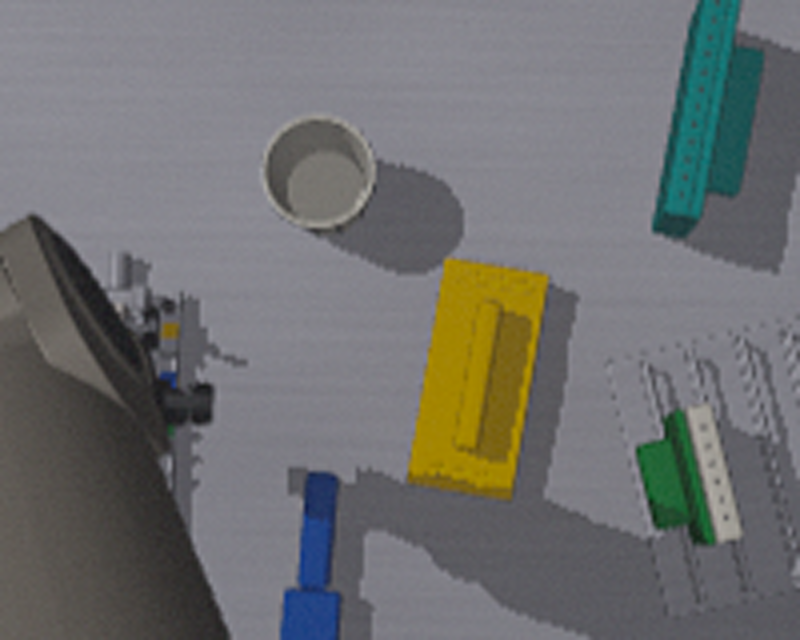

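```bash
python3 - <<'E'
from plan import *
s,p,h,R=st(); rows(p,h,[((.5575,-.0795,.09),-98.6,50)],tr=42)
E
```

```text
[{"travel":[1.9,35.7,-5.7],"yaw":0.019,"jaw":50},{"travel":[1.9,35.6,-6.3],"yaw":0.019,"jaw":50},{"travel":[1.9,35.5,-7],"yaw":0.019,"jaw":50},{"travel":[1.9,35.4,-7.7],"yaw":0.019,"jaw":50},{"travel":[1.9,35.2,-8.4],"yaw":0.019,"jaw":50}]
[{"travel":[1.9,35,-9],"yaw":0.019,"jaw":50},{"travel":[1.9,34.9,-9.7],"yaw":0.019,"jaw":50}]
```

```bash

python3 -m handwheel '[{"travel":[2,36,-6],"yaw":0.019,"jaw":50},{"travel":[2,36,-6],"yaw":0.019,"jaw":50},{"travel":[2,36,-7],"yaw":0.019,"jaw":50},{"travel":[2,35,-8],"yaw":0.019,"jaw":50},{"travel":[2,35,-8],"yaw":0.019,"jaw":50}]'
python3 -m handwheel '[{"travel":[2,35,-9],"yaw":0.019,"jaw":50},{"travel":[2,35,-10],"yaw":0.019,"jaw":50},{"travel":[20,0,0],"yaw":0,"jaw":50},{"travel":[0,0,0],"yaw":0,"jaw":50},{"travel":[0,0,0],"yaw":0,"jaw":50}]'
python3 - <<'E'
from plan import *
g=env.grab_frame("side"); save(g,"s21.png",(170,110,290,230),5)
s,p,h,R=st(); report(); rows(p,h,[((.5575,-.0795,.009),-98.6,50)],tr=42)
E
```

```text
t: 22.05
tool_pos: [0.5471, -0.0112, 0.0936]
ee_rot: [[0.0, -0.116, -0.993], [-0.0, -0.993, 0.116], [-1.0, 0.0, -0.0]]
wrist_force: [1.4, -0.3, 0.1]
opening: 0.0495
t: 22.55
tool_pos: [0.5571, -0.08, 0.0696]
ee_rot: [[-0.001, -0.151, -0.989], [0.0, -0.989, 0.151], [-1.0, -0.0, 0.001]]
wrist_force: [-0.3, 0.2, 0.8]
opening: 0.0496
t22.60 [ 0.5576 -0.0796  0.07  ] h-98.65 tilt [-1. -0.  0.] F [-0.6  0.3  0.8] op0.0501 q [  10.   24.  -11.  113.    6.   44. -103.]
[{"travel":[30.5,-0,0.1],"yaw":-0,"jaw":50},{"travel":[30.5,-0,0.1],"yaw":-0,"jaw":50}]
```

View pics/s21.png

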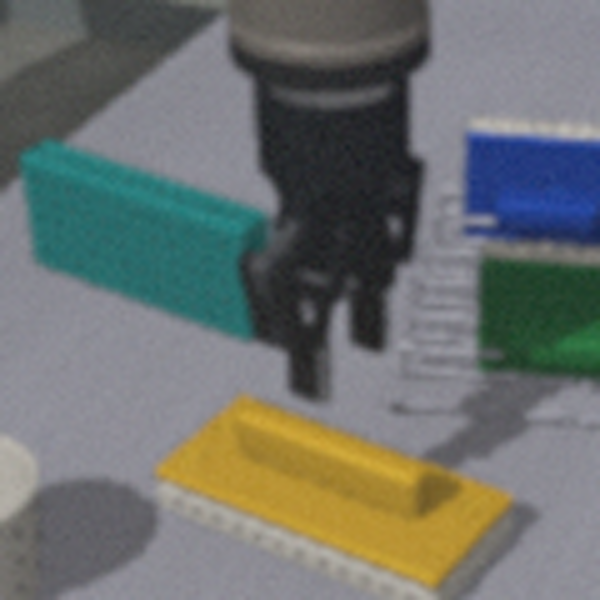

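```bash

python3 -m handwheel '[{"travel":[25,0,0],"yaw":0,"jaw":50},{"travel":[25,0,0],"yaw":0,"jaw":50},{"travel":[9,0,0],"yaw":0,"jaw":50},{"travel":[0,0,0],"yaw":0,"jaw":50},{"travel":[0,0,0],"yaw":0,"jaw":26}]'
python3 -m handwheel '[{"travel":[0,0,0],"yaw":0,"jaw":26},{"travel":[0,0,0],"yaw":0,"jaw":26},{"travel":[0,0,0],"yaw":0,"jaw":12},{"travel":[0,0,0],"yaw":0,"jaw":12},{"travel":[0,0,0],"yaw":0,"jaw":12}]'
python3 -m handwheel '[{"travel":[-5,0,0],"yaw":0,"jaw":12},{"travel":[-10,0,0],"yaw":0,"jaw":12},{"travel":[-5,0,0],"yaw":0,"jaw":12},{"travel":[0,0,0],"yaw":0,"jaw":12},{"travel":[0,0,0],"yaw":0,"jaw":12}]'
python3 - <<'E'
from plan import *
g=env.grab_frame("side"); save(g,"s22.png",(170,110,290,230),5); report()
E
```

```text
t: 23.1
tool_pos: [0.5584, -0.0796, 0.0115]
ee_rot: [[0.001, -0.15, -0.989], [0.0, -0.989, 0.15], [-1.0, -0.0, -0.001]]
wrist_force: [-0.2, -0.1, -0.2]
opening: 0.0364
t: 23.6
tool_pos: [0.5588, -0.0794, 0.0117]
ee_rot: [[0.002, -0.15, -0.989], [0.0, -0.989, 0.15], [-1.0, -0.001, -0.002]]
wrist_force: [-1.2, 4.1, 11.4]
opening: 0.0193
t: 24.1
tool_pos: [0.5578, -0.08, 0.0306]
ee_rot: [[0.0, -0.151, -0.989], [-0.0, -0.989, 0.151], [-1.0, -0.0, -0.0]]
wrist_force: [0.1, -0.0, -4.5]
opening: 0.0186
t24.15 [ 0.5576 -0.0799  0.0303] h-98.67 tilt [-1.  0.  0.] F [-0.1  0.3 -5.1] op0.0186 q [  10.   27.  -10.  114.    7.   40. -104.]
```

View pics/s22.png

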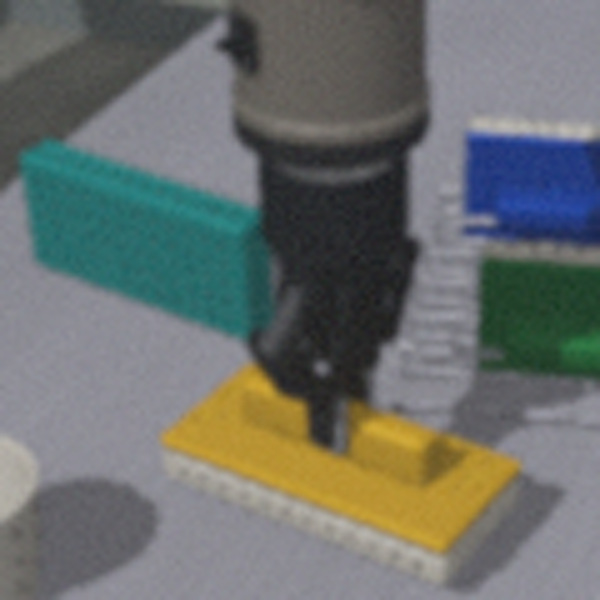

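```bash

python3 -m handwheel '[{"travel":[-15,0,0],"yaw":0,"jaw":12},{"travel":[-25,0,0],"yaw":0,"jaw":12},{"travel":[-30,0,0],"yaw":0,"jaw":12},{"travel":[-15,0,0],"yaw":0,"jaw":12},{"travel":[-5,0,0],"yaw":0,"jaw":12}]'
python3 - <<'E'
from plan import *
s,p,h,R=st(); report(); rows(p,h,[((.4953,.253,.122),-91.1,12)],tr=32)
E
```

```text
t: 24.65
tool_pos: [0.5588, -0.0799, 0.123]
ee_rot: [[0.003, -0.151, -0.989], [-0.0, -0.989, 0.151], [-1.0, -0.0, -0.003]]
wrist_force: [-0.3, -0.3, -5.4]
opening: 0.0187
t24.65 [ 0.5588 -0.0799  0.123 ] h-98.67 tilt [-1.    -0.    -0.003] F [-0.3 -0.3 -5.4] op0.0187 q [  11.   20.  -11.  110.    5.   50. -102.]
[{"travel":[0.1,-29.1,10.3],"yaw":-0.012,"jaw":12},{"travel":[0.1,-29.2,9.9],"yaw":-0.012,"jaw":12},{"travel":[0.1,-29.3,9.6],"yaw":-0.012,"jaw":12},{"travel":[0.1,-29.4,9.2],"yaw":-0.012,"jaw":12},{"travel":[0.1,-29.5,8.9],"yaw":-0.012,"jaw":12}]
[{"travel":[0.1,-29.6,8.5],"yaw":-0.012,"jaw":12},{"travel":[0.1,-29.7,8.2],"yaw":-0.012,"jaw":12},{"travel":[0.1,-29.8,7.8],"yaw":-0.012,"jaw":12},{"travel":[0.1,-29.9,7.4],"yaw":-0.012,"jaw":12},{"travel":[0.1,-30,7.1],"yaw":-0.012,"jaw":12}]
[{"travel":[0.1,-30.1,6.7],"yaw":-0.012,"jaw":12}]
```

```bash

python3 -m handwheel '[{"travel":[0,-20,6],"yaw":-0.012,"jaw":12},{"travel":[0,-30,10],"yaw":-0.012,"jaw":12},{"travel":[0,-30,10],"yaw":-0.012,"jaw":12},{"travel":[0,-30,10],"yaw":-0.012,"jaw":12},{"travel":[0,-30,9],"yaw":-0.012,"jaw":12}]'
python3 -m handwheel '[{"travel":[0,-30,9],"yaw":-0.012,"jaw":12},{"travel":[0,-30,8],"yaw":-0.012,"jaw":12},{"travel":[0,-30,8],"yaw":-0.012,"jaw":12},{"travel":[0,-30,8],"yaw":-0.012,"jaw":12},{"travel":[0,-30,7],"yaw":-0.012,"jaw":12}]'
python3 -m handwheel '[{"travel":[0,-24,4],"yaw":-0.012,"jaw":12},{"travel":[0,-12,2],"yaw":0,"jaw":12},{"travel":[0,0,0],"yaw":0,"jaw":12},{"travel":[0,0,0],"yaw":0,"jaw":12},{"travel":[0,0,0],"yaw":0,"jaw":12}]'
python3 - <<'E'
from plan import *
g=env.grab_frame("side"); save(g,"s23.png",(80,190,280,380),3); 
f=env.grab_frame("top"); save(f,"t23.png",(100,100,260,260),3.5)
s,p,h,R=st(); report(); rows(p,h,[((.4953,.253,.122),-91.1,12)],tr=32)
E
```

```text
t: 25.15
tool_pos: [0.5295, 0.0663, 0.1198]
ee_rot: [[-0.001, -0.09, -0.996], [-0.0, -0.996, 0.09], [-1.0, 0.0, 0.001]]
wrist_force: [1.0, -0.1, -3.7]
opening: 0.0188
t: 25.65
tool_pos: [0.4996, 0.2185, 0.1198]
ee_rot: [[-0.001, -0.03, -1.0], [-0.0, -1.0, 0.03], [-1.0, 0.0, 0.001]]
wrist_force: [1.0, 1.3, -4.7]
opening: 0.0189
t: 26.15
tool_pos: [0.496, 0.2519, 0.1202]
ee_rot: [[-0.0, -0.021, -1.0], [-0.001, -1.0, 0.021], [-1.0, 0.001, 0.0]]
wrist_force: [-0.2, -0.4, -4.1]
opening: 0.0189
t26.25 [0.4961 0.2521 0.1204] h-91.19 tilt [-1.  0.  0.] F [ 0.4 -0.  -4.1] op0.0188 q [ -17.   20.  -21.  111.    9.   51. -133.]
[{"travel":[-1.6,-0.9,0.8],"yaw":-0.001,"jaw":12}]
```

View pics/s23.png

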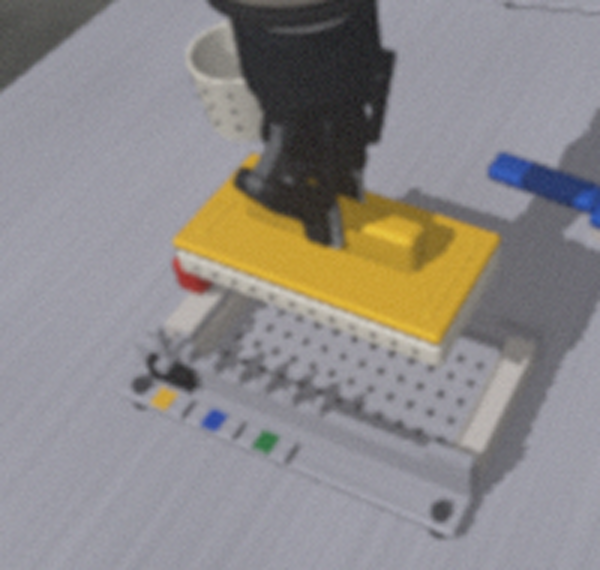

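View pics/t23.png

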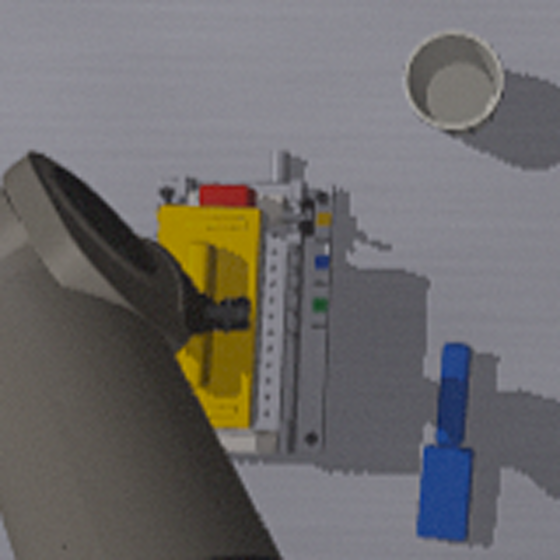

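```bash
cat > held.py <<'E'
from plan import *
def edges(cam,zl):
    g=env.grab_frame(cam); W=cloud(g); hsv=cv2.cvtColor(g["image"],cv2.COLOR_RGB2HSV)
    m=(hsv[...,0]>18)&(hsv[...,0]<34)&(hsv[...,1]>110)&(W[...,0]>.38)&(W[...,0]<.62)&(W[...,1]>.17)&(W[...,1]<.33)&(np.abs(W[...,2]-zl)<.02)
    m=cv2.morphologyEx(m.astype(np.uint8),cv2.MORPH_OPEN,np.ones((3,3)))>0
    m2=m&(np.abs(W[...,2]-zl)<.008)
    v,u=np.nonzero(m2)
    print(cam,"lid z",np.median(W[m2][:,2]).round(4))
    P=np.array([ray_at_z(g,(a,b),zl)[:2] for a,b in zip(u,v)])
    psi=np.radians(-1.1); ex=np.array([np.cos(psi),np.sin(psi)]); ey=np.array([-np.sin(psi),np.cos(psi)])
    o=np.array([.505,.2528])
    L=np.stack([(P-o)@ex,(P-o)@ey],1)*1000
    # boundary per slice (pixel half ~1.5mm add)
    for lo in range(-40,41,16):
        k=np.abs(L[:,1]-lo)<6
        if k.sum()>5: print("  y",lo,"x",np.percentile(L[k,0],[0.5,99.5]).round(1))
    for lo in range(-90,71,32):
        k=np.abs(L[:,0]-lo)<8
        if k.sum()>5: print("  x",lo,"y",np.percentile(L[k,1],[0.5,99.5]).round(1))
s,p,h,R=st(); zl=p[2]-.0117+.030; print(zl)
edges("top",zl); edges("side",zl); report()
E
python3 held.py
```

```text
0.13868463109569973
top lid z 0.1375
  y -40 x [-97.7  81.1]
  y -24 x [-98.2  83.4]
  y -8 x [-91.4  83.1]
  y 8 x [50.2 82.4]
  y 24 x [40.5 81.9]
  y 40 x [49.1 81. ]
  x -90 y [-46.6  -8.3]
  x -58 y [-46.6 -12.4]
  x -26 y [-46.4 -10.9]
  x 6 y [-47.  -11.8]
  x 38 y [-45.9  24.1]
  x 70 y [-47.1  38.3]
side lid z 0.1385
  y -40 x [-97.8  80.7]
  y -24 x [-100.2   -2.4]
  y -8 x [-100.1   83.3]
  y 8 x [-99.6  84. ]
  y 24 x [-99.3  83.7]
  y 40 x [-99.2  82.6]
  x -90 y [-40.4  45.5]
  x -58 y [-40.4  45.6]
  x -26 y [-40.4  45.7]
  x 6 y [10.5 45.3]
  x 38 y [ 4.7 45.6]
  x 70 y [-10.   45.6]
t26.35 [0.4961 0.2524 0.1205] h-91.17 tilt [-1.  0. -0.] F [ 0.2  0.1 -5.2] op0.0189 q [ -17.   20.  -21.  111.    9.   51. -133.]
```

```bash
python3 - <<'E'
from h import *
f=dict(np.load("side0.npz")); W=cloud(f)
hsv=cv2.cvtColor(f["image"],cv2.COLOR_RGB2HSV); H,S,V=[hsv[...,i].astype(int) for i in range(3)]
rng={"yellow":(12,35,100),"blue":(100,130,110),"green":(45,85,80)}
for n,(a,b,s) in rng.items():
    m=((H>=a)&(H<=b)&(S>s)).astype(np.uint8); m[:250]=0; m[:,:115]=0; m[:,225:]=0
    c,l,st,ce=cv2.connectedComponentsWithStats(m)
    pts=[]
    for i in range(1,c):
        if st[i,4]>=4: p=ray_at_z(f,ce[i],.0145); print(n,st[i,4],ce[i].round(1),p.round(4),W[int(ce[i][1]+.5),int(ce[i][0]+.5)].round(4))
m=((H<8)|(H>172))&(S>120)&(W[...,2]>.0845); P=W[m]
print("red top",len(P),cv2.minAreaRect((P[:,:2]*1000).astype(np.float32)))
g=env.grab_frame("top"); W2=cloud(g)
hsv=cv2.cvtColor(g["image"],cv2.COLOR_RGB2HSV); H,S=hsv[...,0],hsv[...,1]
m=((H<8)|(H>172))&(S>120)&(W2[...,2]>.04); P=W2[m]; print(cv2.minAreaRect((P[:,:2]*1000).astype(np.float32)))
E
```

```text
yellow 6 [177.5 268.5] [0.5975 0.1747 0.0145] [0.5963 0.1747 0.0133]
yellow 34 [134.2 322.5] [0.6007 0.3283 0.0145] [0.6012 0.328  0.0153]
blue 31 [150.8 329.5] [0.5609 0.3289 0.0145] [0.5598 0.3296 0.0146]
green 31 [168.1 336.8] [0.5207 0.3293 0.0145] [0.5198 0.3306 0.0165]
red top 172 ((298.9095458984375, 112.43876647949219), (606.475830078125, 109.11918640136719), 36.89912033081055)
((440.4083251953125, 116.82377624511719), (461.52947998046875, 39.148895263671875), 38.6776008605957)
```

```bash

python3 -m handwheel '[{"travel":[15,0,0.8],"yaw":0,"jaw":12},{"travel":[20,0,0],"yaw":0,"jaw":12},{"travel":[18,0,0],"yaw":0,"jaw":12},{"travel":[10,0,0],"yaw":0,"jaw":12},{"travel":[0,0,0],"yaw":0,"jaw":12}]'
python3 - <<'E'
from plan import *
g=env.grab_frame("side"); save(g,"s24.png",(100,230,270,370),4.5); 
f=env.grab_frame("top"); save(f,"t24.png",(120,130,210,240),5.4)
report()
E
python3 held.py
```

```text
t: 26.9
tool_pos: [0.4944, 0.2527, 0.0564]
ee_rot: [[-0.002, -0.019, -1.0], [-0.001, -1.0, 0.019], [-1.0, 0.001, 0.002]]
wrist_force: [-0.1, -0.3, -3.9]
opening: 0.019
t27.00 [0.4953 0.2533 0.0579] h-91.10 tilt [-1. -0. -0.] F [ 0.2  0.  -5. ] op0.0191 q [ -18.   25.  -19.  113.   12.   44. -135.]
0.076219252099889
top lid z 0.0751
  y -40 x [-99.2  80.4]
  y -24 x [-99.6  80. ]
  y -8 x [-80.4  82.4]
  y 8 x [53.4 81.9]
  y 24 x [40.7 81.3]
  y 40 x [49.7 80.3]
  x -90 y [-45.5 -15.3]
  x -58 y [-44.9 -10.6]
  x -26 y [-43.3 -12.2]
  x 6 y [-44.4 -10.2]
  x 38 y [-45.8  24.7]
  x 70 y [-44.5  39.5]
side lid z 0.0762
  y -40 x [-97.7  82.4]
  y -24 x [-100.4   84. ]
  y -8 x [-100.2   84.3]
  y 8 x [-99.9  83.9]
  y 24 x [-100.    83.5]
  y 40 x [-99.8  82.7]
  x -90 y [-39.1  45.8]
  x -58 y [-38.9  45.9]
  x -26 y [-39.1  45.8]
  x 6 y [ 9.8 45.8]
  x 38 y [ 8.2 45.7]
  x 70 y [-37.5  45.9]
t27.10 [0.4956 0.2535 0.0584] h-91.11 tilt [-1.    -0.001 -0.001] F [ 0.1 -0.2 -3.4] op0.0186 q [ -18.   25.  -19.  113.   12.   44. -135.]
```

View pics/s24.png

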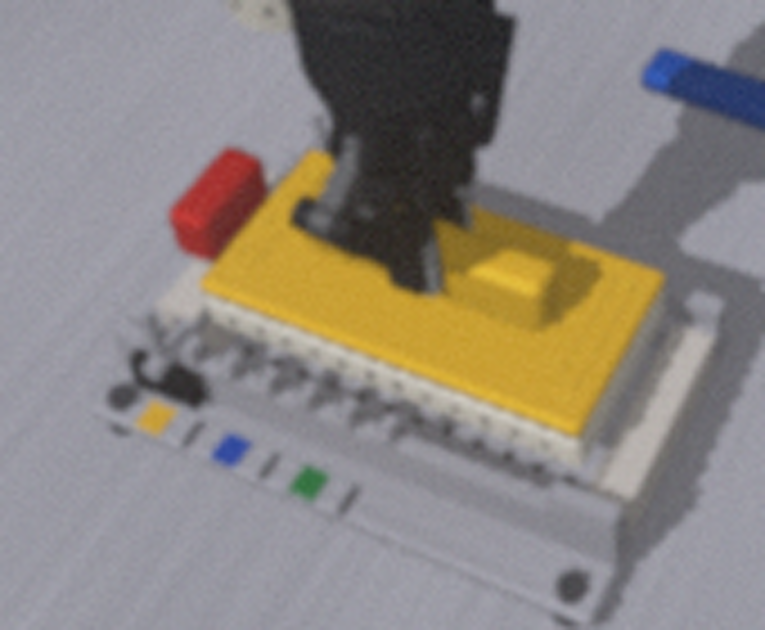

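View pics/t24.png

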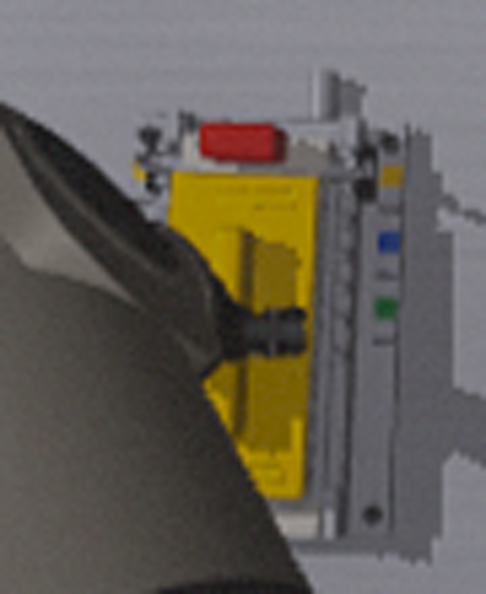

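```bash

python3 -m handwheel '[{"travel":[4,0,0],"yaw":0,"jaw":12},{"travel":[4,0,0],"yaw":0,"jaw":12},{"travel":[3,0,0],"yaw":0,"jaw":12},{"travel":[0,0,0],"yaw":0,"jaw":12},{"travel":[0,0,0],"yaw":0,"jaw":12}]'
python3 -m handwheel '[{"travel":[2,0,0],"yaw":0,"jaw":12},{"travel":[2,0,0],"yaw":0,"jaw":12},{"travel":[0,0,0],"yaw":0,"jaw":12},{"travel":[0,0,0],"yaw":0,"jaw":12},{"travel":[0,0,0],"yaw":0,"jaw":12}]'
```

```text
t: 27.6
tool_pos: [0.495, 0.2532, 0.0464]
ee_rot: [[-0.0, -0.019, -1.0], [-0.0, -1.0, 0.019], [-1.0, 0.0, 0.0]]
wrist_force: [-0.7, -0.4, -4.0]
opening: 0.0189
t: 28.1
tool_pos: [0.4951, 0.2532, 0.0425]
ee_rot: [[0.0, -0.019, -1.0], [0.0, -1.0, 0.019], [-1.0, -0.0, -0.0]]
wrist_force: [-0.2, -0.2, -4.4]
opening: 0.0187
```

```bash

python3 -m handwheel '[{"travel":[2,0,0],"yaw":0,"jaw":12},{"travel":[2,0,0],"yaw":0,"jaw":12},{"travel":[0,0,0],"yaw":0,"jaw":12},{"travel":[0,0,0],"yaw":0,"jaw":12},{"travel":[0,0,0],"yaw":0,"jaw":12}]'
python3 -m handwheel '[{"travel":[2,0,0],"yaw":0,"jaw":12},{"travel":[2,0,0],"yaw":0,"jaw":12},{"travel":[2,0,0],"yaw":0,"jaw":12},{"travel":[0,0,0],"yaw":0,"jaw":12},{"travel":[0,0,0],"yaw":0,"jaw":12}]'
```

```text
t: 28.6
tool_pos: [0.4951, 0.2532, 0.0385]
ee_rot: [[-0.0, -0.019, -1.0], [0.0, -1.0, 0.019], [-1.0, -0.0, 0.0]]
wrist_force: [-0.6, -0.9, -3.8]
opening: 0.0187
t: 29.1
tool_pos: [0.495, 0.2532, 0.0324]
ee_rot: [[-0.0, -0.019, -1.0], [0.0, -1.0, 0.019], [-1.0, -0.0, 0.0]]
wrist_force: [1.0, -0.7, -4.3]
opening: 0.0189
```

```bash

python3 -m handwheel '[{"travel":[2,0,0],"yaw":0,"jaw":12},{"travel":[2,0,0],"yaw":0,"jaw":12},{"travel":[0.5,0,0],"yaw":0,"jaw":12},{"travel":[0,0,0],"yaw":0,"jaw":12},{"travel":[0,0,0],"yaw":0,"jaw":12}]'
python3 -m handwheel '[{"travel":[0.5,0,0],"yaw":0,"jaw":12},{"travel":[0.5,0,0],"yaw":0,"jaw":12},{"travel":[0.5,0,0],"yaw":0,"jaw":12},{"travel":[0,0,0],"yaw":0,"jaw":12},{"travel":[0,0,0],"yaw":0,"jaw":12}]'
```

```text
t: 29.6
tool_pos: [0.4951, 0.2532, 0.028]
ee_rot: [[0.0, -0.019, -1.0], [0.0, -1.0, 0.019], [-1.0, -0.0, -0.0]]
wrist_force: [0.2, 0.5, -4.9]
opening: 0.0187
t: 30.1
tool_pos: [0.4951, 0.2532, 0.0267]
ee_rot: [[0.0, -0.019, -1.0], [0.0, -1.0, 0.019], [-1.0, -0.0, -0.0]]
wrist_force: [-3.5, -2.2, 4.1]
opening: 0.0192
```

```bash

python3 -m handwheel '[{"travel":[0,0,0],"yaw":0,"jaw":24},{"travel":[0,0,0],"yaw":0,"jaw":38},{"travel":[0,0,0],"yaw":0,"jaw":45},{"travel":[-15,0,0],"yaw":0,"jaw":45},{"travel":[-30,0,0],"yaw":0,"jaw":45}]'
python3 -m handwheel '[{"travel":[-45,0,0],"yaw":0,"jaw":45},{"travel":[-20,0,10],"yaw":0,"jaw":45},{"travel":[0,30,-20],"yaw":0,"jaw":45},{"travel":[0,45,-30],"yaw":0,"jaw":45},{"travel":[0,45,-30],"yaw":0,"jaw":45}]'
python3 -m handwheel '[{"travel":[0,45,0],"yaw":0,"jaw":45},{"travel":[0,45,0],"yaw":0,"jaw":45},{"travel":[0,45,0],"yaw":0,"jaw":45},{"travel":[0,0,0],"yaw":0,"jaw":45},{"travel":[0,0,0],"yaw":0,"jaw":45}]'
python3 - <<'E'
from plan import *
g=env.grab_frame("side"); save(g,"s25.png",(100,230,270,370),4.5); 
f=env.grab_frame("top"); save(f,"t25.png",(120,130,210,240),5.4); save(f,"t25full.png",scale=1.5)
report()
W=cloud(f)
hsv=cv2.cvtColor(f["image"],cv2.COLOR_RGB2HSV); H,S=hsv[...,0],hsv[...,1]
m=np.zeros(H.shape,bool); m[130:240,120:210]=1
r=m&((H<8)|(H>172))&(S>120)&(W[...,2]>.04); P=W[r]; print("knob top z",np.percentile(P[:,2],[50,90]).round(4),P.mean(0).round(4))
y=m&(H>18)&(H<34)&(S>110)&(W[...,2]>.03)
lid=y&(W[...,2]<.055); P=W[lid]; A=np.c_[P[:,:2],np.ones(len(P))]; c,*_=np.linalg.lstsq(A,P[:,2],rcond=None); print("lid z",np.median(P[:,2]),"slope",c[:2].round(3),cv2.minAreaRect((W[y][:,:2]*1000).astype(np.float32)))
rib=y&(W[...,2]>.065); print("rib z",np.median(W[rib][:,2]),cv2.minAreaRect((W[rib][:,:2]*1000).astype(np.float32)))
E
```

```text
t: 30.6
tool_pos: [0.4939, 0.2527, 0.0711]
ee_rot: [[-0.003, -0.019, -1.0], [-0.001, -1.0, 0.019], [-1.0, 0.001, 0.003]]
wrist_force: [0.7, -0.1, 0.4]
opening: 0.0447
t: 31.1
tool_pos: [0.5592, 0.1379, 0.1383]
ee_rot: [[0.002, -0.017, -1.0], [0.001, -1.0, 0.017], [-1.0, -0.001, -0.002]]
wrist_force: [0.4, 0.6, 0.1]
opening: 0.0452
t: 31.6
tool_pos: [0.5559, 0.0028, 0.1375]
ee_rot: [[0.001, -0.022, -1.0], [0.0, -1.0, 0.022], [-1.0, -0.0, -0.001]]
wrist_force: [0.3, 0.2, 0.2]
opening: 0.045
t31.70 [0.5559 0.0049 0.1372] h-91.04 tilt [-1.    -0.001 -0.001] F [ 0.4  0.7 -0.1] op0.0451 q [   5.   18.  -15.  110.    6.   52. -104.]
knob top z [0.0862 0.0889] [0.6045 0.2485 0.0859]
lid z 0.04373728317324854 slope [-0.002 -0.003] ((498.67279052734375, 261.9162292480469), (190.35765075683594, 112.20864868164062), 0.9923829436302185)
rib z 0.07283501999985842 ((494.3728942871094, 250.3225860595703), (20.824560165405273, 118.6007080078125), 89.75562286376953)
```

View pics/s25.png

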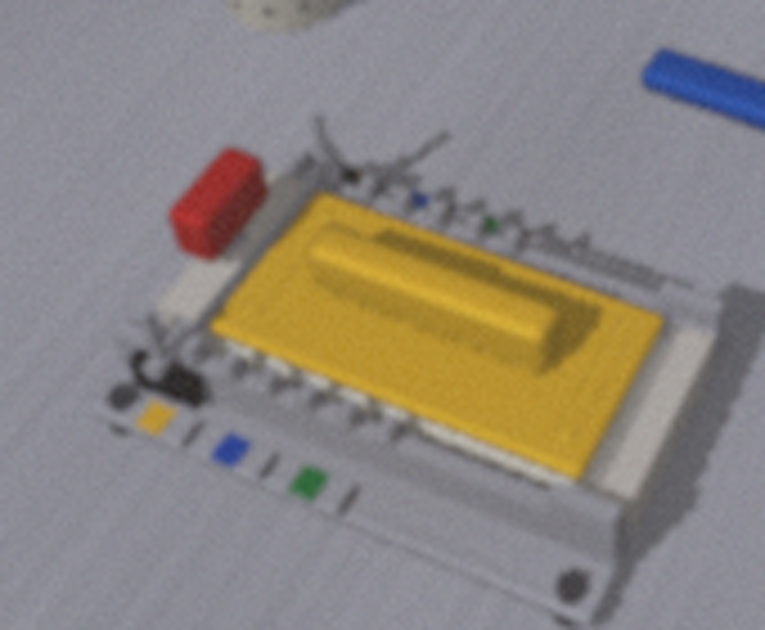

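View pics/t25full.png

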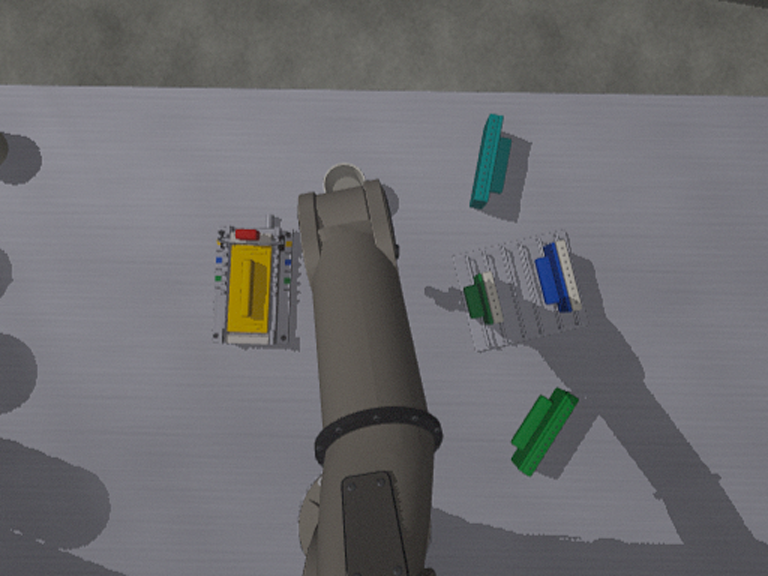

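The lid lies flat at about 45 mm with under 0.2° slope, the knob is at its seated height by the yellow mark, and nothing is touching. I'm handing it in.

```bash
python3 -c "
from workcell import env
print(env.close_job(), env.sense()['t'])"
```

```text
the job is handed in; nothing more can be done
the job is handed in; nothing more can be done
```

The yellow mould from the rack's middle slot is seated in the press carrier, and I handed the job in at about 32 s of the 67 s allowed.

- **End stop:** I lifted it by the red knob, slid it 60 mm and lowered it into the yellow notch. The knob top afterwards measured the same height as before, so it is fully seated.
- **Mould:** I lifted it by its upper edge, stood it on the bench and tipped it over, lid up. One finger supported it down to at least 47° from vertical. On the last stretch its lower edge slipped, and it had landed flat, turned about 8°, by the next picture. I then took it by the rib, squared it to the carrier and lowered it level.
- **Last checks:** It met the carrier floor at the expected height with only a few newtons of force. The lid and rib heights match a seated mould to within about 2 mm, and the lid slopes less than 0.2°.
- **Other things:** The last pictures show the green and blue moulds, the tub and the brush where they were. The arm partly hid the tub and brush from above; both show in part in the last side-camera crop.

Two readings disagreed:

- **Fingertip height:** The fingertips were about 27 mm farther back along the tool than the reported TCP implies. I confirmed this by closing above the knob and allowed for it from then on.
- **Mould position across the carrier:** The two cameras differed by about 5 mm, so I used the middle value. The mould went in without touching the walls.

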